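# Lay a breakfast place

### The arm

A 6-joint arm with a two-finger parallel gripper is mounted at the origin on a cart in front of the work surface, level with it; the furniture and walls round the work are solid. World frame = base frame: x ahead of the robot, y to its left, z up, the work surface at z = 0. Lengths are in mm, angles in rad, forces in N, time in s.
With the tool pointing down it reaches from about 300 to 775 mm from the base axis. Payload 14.6 kg.
Tool frame: the origin (TCP) lies midway between the tips of the shut fingers; the grasp point (between the pads) lies manip.grasp_offset behind it (manip.grasp_offset is the distance from the TCP to the grasp point, in mm); z points along the fingers, y is the direction in which the jaws open and shut (so a half turn about z gives the same grasp; the last joint's range is limited). The gripper opens to 94 mm and grips with 3 to 60 N. Pads are 16 mm wide; open, the fingers measure 119 mm over their backs; the gripper's body (75 mm by 177 mm) begins 78 mm behind the grasp point.
Start: joints at [1.07, 0.3, 1.521, -0, 1.321, -0.067], TCP at [231.173, 499.047, 205.446] pointing down, gripper open.
Joint ranges: [-3.03, 3.03], [-0.79, 2.21], [0.23, 2.52], [-1.04, 4.18], [0, 3.07], [-2.55, 2.55]. Speed limits (rad/s): [2.22, 2.22, 2.57, 3.14, 3.14, 3.14].

### API

Orientations are given as [roll, pitch, yaw] about the fixed x, y, z axes, in that order (R = Rz(yaw) Ry(pitch) Rx(roll)).
In Python, from cell import monitor, vision, order, manip gives the robot as it stands.
- The arm moves only by the shell command python3 -m jog 'ROWS' [FORCE]. ROWS is JSON, a list of rows, each a list of 7 numbers: the shift along the tool's x, y, z in cm, then the turn, a rotation vector about the tool's x, y, z in rad, then the opening in per cent of the stroke, from 0 (shut) to 100 (fully open). In form: [[tx, ty, tz, rx, ry, rz, jaw], ...]. A call has 1 to 8 rows; each row shifts and turns the commanded pose from where the row before left it, along the tool's axes as they then stand; what a row does not reach is not made up. A row lasts 1/10 s, in which the tool goes at most 50 mm and 8.59 degrees, less where a joint would pass 70% of its speed; a pose out of reach is approached as far as the arm can. A call is refused whole if a number of a shift passes 5 or a number of a turn 0.15, either way. A call with a gripper value outside its range is refused whole. The fingers move at their own pace and stop on an object; FORCE is the grip in N (left out, the last holds). Time passes only in rows, so rows that do not move let the fingers close. It gives the time, the measured TCP pose, the force and the opening at its end, in the units of the state.
- monitor.read_state(): the state, without advancing time (a new reading comes with each control period).
- vision.camera(name): name is "scene" or "top" or "wrist"; returns a dict with "color" (400x640x3 uint8, blue, green, red), "fx", "fy", "cx", "cy" (pixels), "cam_to_world" (4x4, takes a point from camera to world coordinates); the wrist camera has in their place "tool_from_camera" (4x4, takes a point from camera to tool coordinates, whose origin is the TCP and whose axes are the flange's). Camera axes: x right, y down, z forward; pixel columns grow to the right and rows downward; lengths in mm; the calibration is good to about 2 mm. A picture is of the moment at which its call begins: read the wrist's pose just before it. There is no depth.
- order.sign_off(): hands the job in, once; it reports no verdict.
The state is a dict: "clock": time; "joints": joint angles; "qd": joint speeds; "effort": joint torques, N m; "eef_pos": TCP position; "eef_rot": TCP orientation; "wrist_force": force on the tool from outside, world axes, zero at the start; "moment": the same for the moment, N m; "finger_gap": finger opening in mm.
Only numpy, scipy, OpenCV 4.12 (cv2) and the standard library are available. Lean on these libraries where they do the work, as an engineer would, in place of code of your own. Each camera call takes 0.05 s, during which the arm holds its last target.

### The job

Lay the breakfast place on the cork mat for a guest who sits on the robot's side: the fork left of the plate, the teaspoon right of it between plate and saucer, both straight as the mat lies, heads away from the guest, level with the middle of the plate and about 3 cm clear of its rim; the red-lidded jam jar straight behind the plate, about 2 cm clear of its rim. Seat the cup in the well of the saucer, upright, with its handle pointing to the right. Leave the plate, the saucer and the drinking glass where they are.

Things in the scene. Friction and masses are not known exactly. Their poses are not given: they have to be found in the camera images.
- placemat: rectangular cork place mat, 300 (x) by 450 (y) by 4 mm, lying on the worktop; does not move. Origin at the centre of its underside; x points straight away from the guest (the guest sits on the robot's side), y to the guest's left. The plate starts at mat x = -0.037, y = +0.060. Wall cabinets hang 0.47 m above the worktop, from about 90 mm behind the mat's centre on: carry things low.
- plate: round white plate, thin blue line on the rim, 150 mm across, 17 mm high, on the mat. Origin: centre of its underside; axes start parallel to the mat's. Places: fork's middle 120 mm to its left (plate x = 0, y = +0.120), teaspoon's middle 120 mm to its right (x = 0, y = -0.120), jar's axis straight behind it (x = +0.120, y = 0).
- saucer: round blue saucer, 104 mm across, 13 mm high, on the mat to the right of the plate (about 30 mm farther from the guest than the plate, 215 mm to the right; varies by 20 mm). Origin: centre of its underside; axes parallel to the mat's. Its floor is 5 mm above the origin; a bead 3 mm high round the middle leaves a well 49 mm in diameter for the cup's foot.
- cup: small blue coffee cup with one handle, upright on the worktop; 66 mm across at the rim, 63 mm at half height, 62 mm high, tapering to a foot 39 mm across. Origin: centre of its underside, z up the axis. The handle stands out along its -y axis, to 56 mm from the axis, 16 to 55 mm above the base; grip the body across, along its x axis.
- fork: steel table fork lying flat, 193 mm long (x), 26 mm wide, 15 mm high, 40 g. Origin at the middle of its length, on its underside; x points from the handle to the tines. Gripped across its middle the fingers stop about 23 mm apart.
- teaspoon: steel teaspoon lying flat, 130 mm long (x), 27 mm wide, 11 mm high, 20 g. Origin at the middle of its length, on its underside; x points from the handle to the bowl. Gripped across its middle the fingers stop about 21 mm apart.
- jar: small upright jam jar, amber glass with a paper label and a red lid, 50 mm across, 60 mm high, 0.12 kg. Origin: centre of its underside, z up.
- glass: tall green-tinted drinking glass, 72 mm across, 127 mm high, on the worktop behind the mat to the left. A bystander. Origin at the centre of its underside.
Things that resemble listed ones, but are neither listed nor needed, are in the scene too. There is more than one size of the jar; the one meant has the size given above.

How it is judged:
By the outcome, as a careful person would: the job done as asked, in the order asked, and still so for the second after the job is handed in, with the robot touching nothing.
It also fails if it takes over 112 s, if anything falls off the work surface, if the arm or the gripper's body presses on something with over 40 N, if the wrist force passes 120 N, or if a joint passes its speed limit or range.

## Working session

There is one attempt and no reset: what is moved stays moved. The work goes in short steps, Python scripts to look and compute and a shell command to move; the robot and the scene stay as the last step left them, time stands still between calls to the robot, and variables do not carry over. Pictures are saved under pics/ and viewed, and the job is handed in when it is done.

```bash
ls -la; mkdir -p pics; python3 - <<'E'
from cell import monitor, vision, order, manip
import cv2
print(monitor.read_state()); print(manip.grasp_offset)
for n in ("scene","top"):
    c=vision.camera(n); cv2.imwrite(f"pics/{n}0.png",c["color"]); print(n,c["fx"],c["fy"],c["cx"],c["cy"],c["cam_to_world"])
s=monitor.read_state();c=vision.camera("wrist"); cv2.imwrite("pics/wrist0.png",c["color"]);print(c["fx"],c["tool_from_camera"])
E
```

```text
total 12
drwxr-xr-x  3 agent agent 4096 Dec  6 13:13 .
drwxr-xr-x 23 root  root  4096 Dec  6 13:13 ..
drwxr-xr-x  2 agent agent 4096 Dec  6 13:13 pics
{'clock': 0.0, 'joints': array([ 1.07041566e+00,  3.00496314e-01,  1.52160009e+00,  5.90958354e-06,
        1.32066753e+00, -6.66208065e-02]), 'qd': array([-1.22355261e-03, -1.31153347e-03, -1.31083545e-04,  1.06174410e-03,
        5.08378811e-05, -2.23320185e-04]), 'effort': array([ 8.16944539e-04, -5.31816816e+01, -3.52743316e+01,  7.08862580e-02,
        2.44090625e-02, -9.33171577e-05]), 'eef_pos': array([231.04231105, 498.82917322, 204.86445311]), 'eef_rot': array([-3.14042436e+00, -8.36849111e-05,  2.70783127e+00]), 'wrist_force': array([-1.27280767,  0.02818106, -0.13408462]), 'moment': array([-0.02483466, -0.00746718,  0.00243552]), 'finger_gap': 94.19002747498385}
18.8
scene 482.7578352819127 482.7578352819127 323.13328408260685 198.25768576998436 [[ 4.69319870e-01 -5.42946922e-01  6.96381720e-01 -6.92973166e+02]
 [-8.83023251e-01 -2.85919665e-01  3.72182595e-01 -7.05815203e+02]
 [-2.96616607e-03 -7.89593937e-01 -6.13622536e-01  1.09201784e+03]
 [ 0.00000000e+00  0.00000000e+00  0.00000000e+00  1.00000000e+00]]
top 514.5662669332835 514.5662669332835 313.1760912678801 191.70815290338425 [[-2.53202433e-02 -9.97215392e-01  7.01451867e-02  3.89769066e+02]
 [-9.99661990e-01  2.56714037e-02  4.10910795e-03 -8.83793294e+01]
 [-5.89839110e-03 -7.00174333e-02 -9.97528329e-01  1.58760644e+03]
 [ 0.00000000e+00  0.00000000e+00  0.00000000e+00  1.00000000e+00]]
315.4988410462676 [[ 1.16226565e-03 -9.63799874e-01 -2.66624176e-01  7.73087205e+01]
 [ 9.99998812e-01  1.39010981e-03 -6.65818815e-04 -6.79050941e-01]
 [ 1.01235297e-03 -2.66623085e-01  9.63800345e-01 -1.78404254e+02]
 [ 0.00000000e+00  0.00000000e+00  0.00000000e+00  1.00000000e+00]]
```

View pics/scene0.png

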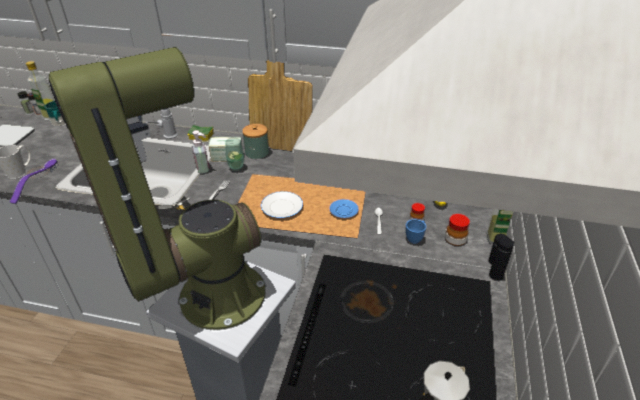

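View pics/top0.png

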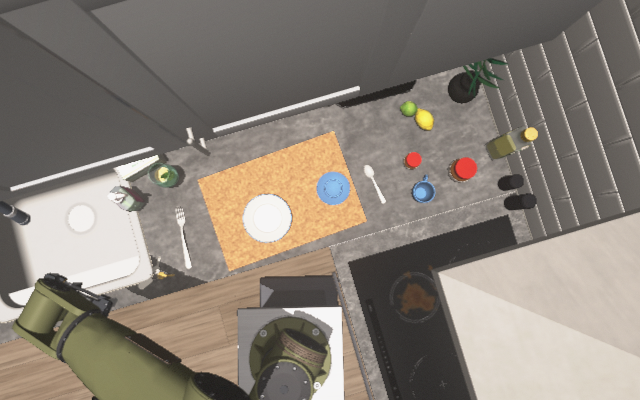

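View pics/wrist0.png

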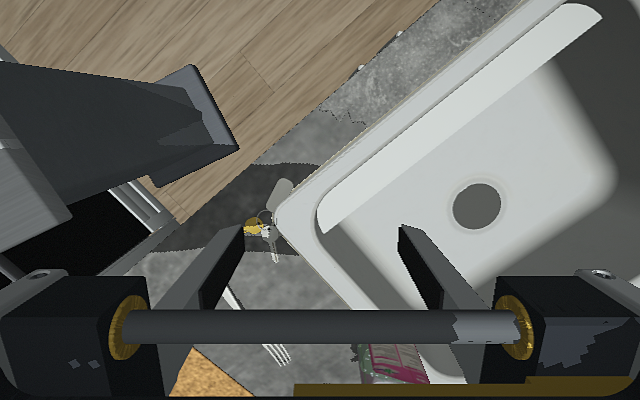

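The scene and top views show the mat at top (283,200), plate (268,218), saucer (333,188), fork (183,238), teaspoon (375,184) and cup (424,191). There are two red lids, at top (413,160) and (465,169). I'll enlarge to measure.

```bash
cat > h.py <<'E'
import numpy as np, cv2
from cell import monitor, vision, manip
from scipy.spatial.transform import Rotation as R
def ray(c,u,v,z,T=None):
    T=c["cam_to_world"] if T is None else T
    d=T[:3,:3]@np.array([(u-c["cx"])/c["fx"],(v-c["cy"])/c["fy"],1]); o=T[:3,3]
    return (o+d*(z-o[2])/d[2])[:3]
def proj(c,p,T=None):
    T=c["cam_to_world"] if T is None else T
    q=T[:3,:3].T@(np.asarray(p,float)-T[:3,3]); return np.array([c["cx"]+c["fx"]*q[0]/q[2],c["cy"]+c["fy"]*q[1]/q[2]])
def wristT(s,c):
    W=np.eye(4);W[:3,:3]=R.from_euler('xyz',s["eef_rot"]).as_matrix();W[:3,3]=s["eef_pos"]
    return W@c["tool_from_camera"]
def crop(img,x0,y0,x1,y1,f,name):
    im=cv2.resize(img[y0:y1,x0:x1],None,fx=f,fy=f,interpolation=cv2.INTER_CUBIC)
    st=10 if f>=4 else 20
    for x in range((x0//st+1)*st,x1,st): cv2.line(im,((x-x0)*f,0),((x-x0)*f,5),(0,255,255),1); cv2.putText(im,str(x),((x-x0)*f+2,14),0,.35,(0,255,255))
    for y in range((y0//st+1)*st,y1,st): cv2.line(im,(0,(y-y0)*f),(5,(y-y0)*f),(0,255,255),1); cv2.putText(im,str(y),(6,(y-y0)*f+4),0,.35,(0,255,255))
    cv2.imwrite("pics/"+name,im)
E
python3 - <<'E'
import cv2
from h import crop
t=cv2.imread("pics/top0.png"); s=cv2.imread("pics/scene0.png")
crop(t,190,125,380,275,4,"t_mat.png")
crop(t,350,80,510,220,5,"t_right.png")
crop(t,150,150,220,290,4,"t_fork.png")
crop(s,360,170,500,270,5,"s_right.png")
E
```

```text
(no output)
```

View pics/t_mat.png

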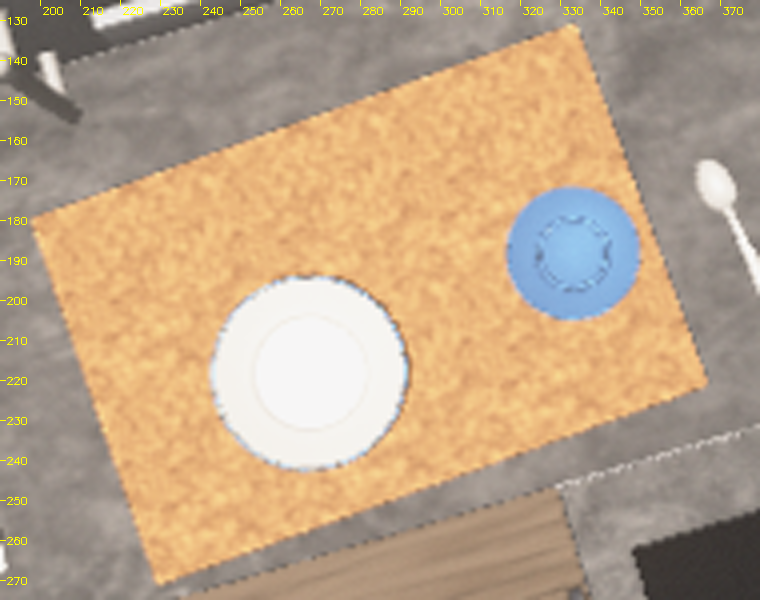

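View pics/t_right.png

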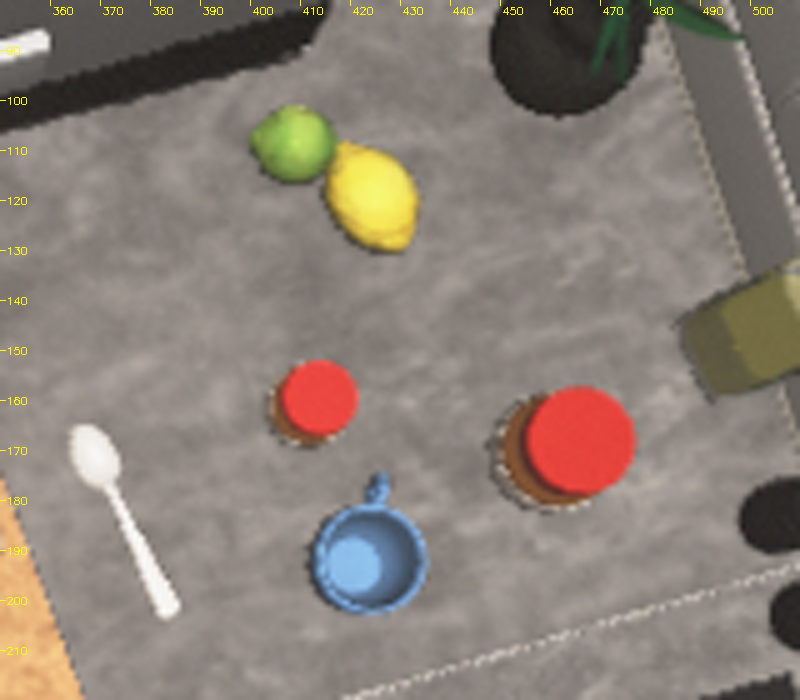

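View pics/t_fork.png

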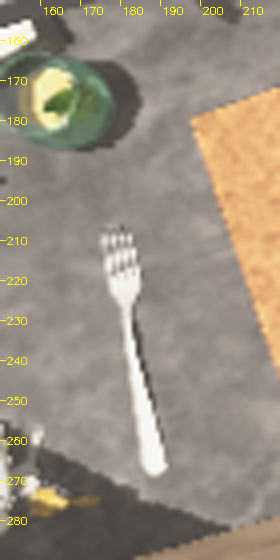

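View pics/s_right.png

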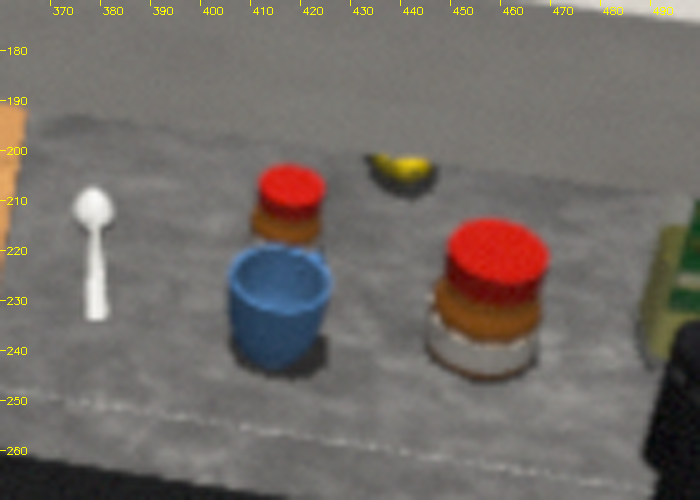

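```bash
python3 - <<'E'
from h import *
import numpy as np
c=vision.camera("top"); im=c["color"]
P=lambda u,v,z: ray(c,u,v,z)[:2]
# mat corners (from crop), far-left, far-right, near-right, near-left
FL,FR,NR,NL=[P(u,v,4) for u,v in((195.3,180.2),(332.8,131),(366.3,220.5),(229,271))]
print("corners",FL,FR,NR,NL)
print("len",np.linalg.norm(FL-FR),np.linalg.norm(NL-NR),np.linalg.norm(FL-NL),np.linalg.norm(FR-NR))
ctr=(FL+FR+NR+NL)/4; 
y=(FL-FR)+(NL-NR); x=(FL-NL)+(FR-NR)
ax=np.arctan2(x[1],x[0]); ay=np.arctan2(-y[0],y[1]); print("yaw",ax,ay,np.degrees([ax,ay]),"ctr",ctr)
th=(ax*300+ay*450)/750; X=np.array([np.cos(th),np.sin(th)]);Y=np.array([-X[1],X[0]])
M=lambda p:((p-ctr)@X,(p-ctr)@Y)
hsv=cv2.cvtColor(im,cv2.COLOR_BGR2HSV)
def blob(mask,box,z):
    x0,y0,x1,y1=box; m=np.zeros(mask.shape,np.uint8); m[y0:y1,x0:x1]=mask[y0:y1,x0:x1]*255
    n,l,st,ce=cv2.connectedComponentsWithStats(m); i=1+np.argmax(st[1:,4]); 
    k=(l==i).astype(np.uint8); h,_=cv2.findContours(k,0,2); e=cv2.fitEllipse(h[0]); p=P(*ce[i],z)
    print("  px",ce[i],"area",st[i,4],"ell",e,"world",p,"mat",M(p)); return p,h[0]
print("plate");pl,_=blob((hsv[...,1]<60)&(hsv[...,2]>160),(235,185,300,250),4+15)
print("expect plate",ctr-0.037e3*X+60*Y)
blue=(hsv[...,0]>95)&(hsv[...,0]<125)&(hsv[...,1]>80)
print("saucer");sa,_=blob(blue,(310,165,355,210),4+12)
print("cup");blob(blue,(405,165,445,210),60)
red=((hsv[...,0]<8)|(hsv[...,0]>172))&(hsv[...,1]>150)&(hsv[...,2]>120)
print("jars");blob(red,(400,148,425,170),60);blob(red,(445,150,480,185),60)
f1,f2=P(178.8,206,6),P(188.5,268,6);print("fork",f1,f2,np.linalg.norm(f1-f2),(f1+f2)/2,np.degrees(np.arctan2(*(f1-f2)[::-1])))
f1,f2=P(366,165,6),P(383,203,6);print("spoon",f1,f2,np.linalg.norm(f1-f2),(f1+f2)/2,np.degrees(np.arctan2(*(f1-f2)[::-1])))
print("cup handle end",P(425.7,174.5,45),"rim",P(423.7,192,62))
print("rel saucer-plate mat",np.subtract(M(sa),M(pl)))
E
```

```text
corners [546.19819159 281.86146407] [ 688.77650011 -147.6645698 ] [ 408.31189949 -242.71678551] [264.98275705 181.37795397]
len 452.5717488250809 447.6601290325705 298.6286262633934 296.13394926471165
yaw 0.3350048364705335 0.32319133710809606 [19.19436325 18.51749959] ctr [477.06733706  18.21451568]
plate
  px [266.62873623 217.86208705] area 1907 ell ((266.620361328125, 217.90682983398438), (48.22490692138672, 48.491790771484375), 90.7007827758789) world [423.86742752  61.87702671] mat (np.float64(-36.302722182738066), np.float64(58.47014287056253))
expect plate [422.71458056  63.10079266]
saucer
  px [332.69570552 188.07239264] area 815 ell ((332.7334289550781, 187.97120666503906), (31.384580612182617, 31.612783432006836), 153.48069763183594) world [ 509.9031944  -141.95076638] mat (np.float64(-20.49845767731504), np.float64(-162.20642507901456))
cup
  px [423.24603175 190.61640212] area 378 ell ((423.9091491699219, 190.24331665039062), (20.67331314086914, 24.937891006469727), 19.88701057434082) world [ 492.02046559 -409.27846185] mat (np.float64(-123.52693591261337), np.float64(-
[... 224 characters left out ...]
t64(-25.286957233187636), np.float64(-415.0383817154552))
  px [465.45027624 167.80110497] area 362 ell ((465.4461975097656, 167.724365234375), (20.33364486694336, 20.962791442871094), 101.27019500732422) world [ 556.91799975 -537.61943278] mat (np.float64(-103.42240905287873), np.float64(-551.9341554098064))
fork [467.52376231 333.00653059] [277.30010832 304.67591448] 192.32176774409362 [372.41193531 318.84122254] 8.470977732043563
spoon [ 579.50712686 -247.16949431] [ 460.67582937 -295.56032742] 128.30646901786682 [ 520.09147811 -271.36491087] 22.157281738422718
cup handle end [ 541.41270309 -421.75836997] rim [ 487.73720069 -410.03787969]
rel saucer-plate mat [  15.80426451 -220.67656795]
```

Only the small red-lidded jar, at top (413,160), fits the 50 mm size: its lid is about 44 mm across, against about 62 mm for the one at (465,169). The fork measured 192 mm, the spoon 128 mm, and the cup handle about 55 mm from the axis, so those agree with the listed sizes. I'll work in the order asked, starting with the fork.

```bash
cat >> h.py <<'E'
def plan(x,y,z,yawdeg,s=None):
    s=s or monitor.read_state(); p=s["eef_pos"]; Rm=R.from_euler('xyz',s["eef_rot"])
    Rt=R.from_euler('xyz',[np.pi,0,np.radians(yawdeg)])
    rv=(Rm.inv()*Rt).as_rotvec(); d=np.array([x,y,z])-p
    print("t",round(s["clock"],2),"pos",p.round(1),"yaw",round(np.degrees(s["eef_rot"][2])%360,2),"gap",round(s["finger_gap"],1),"q",s["joints"].round(2))
    print("turn rv",rv.round(4),"| shift before turn cm",(Rm.inv().apply(d)/10).round(2),"| after turn cm",(Rt.inv().apply(d)/10).round(2))
E
python3 -c "
from h import *
plan(372.4,318.8,150,188.5)"
```

```text
t 0.2 pos [231.1 498.9 205.1] yaw 155.15 gap 94.1 q [ 1.07  0.3   1.52 -0.    1.32 -0.07]
turn rv [-7.000e-04 -3.000e-04 -5.821e-01] | shift before turn cm [-20.39 -10.4    5.52] | after turn cm [-11.31 -19.9    5.51]
```

```bash
python3 -m jog '[[0,0,0,0,0,-0.1455,60],[0,0,0,0,0,-0.1455,60],[0,0,0,0,0,-0.1455,60],[0,0,0,0,0,-0.1455,60],[0,0,0,0,0,0,60]]' 15; python3 -m jog '[[-1.4,-2.5,0.8,0,0,0,60],[-1.9,-3.3,0.9,0,0,0,60],[-1.9,-3.3,0.9,0,0,0,60],[-1.9,-3.3,0.9,0,0,0,60],[-1.9,-3.3,0.9,0,0,0,60],[-1.3,-2.4,0.8,0,0,0,60],[-1.0,-1.8,0.3,0,0,0,60],[0,0,0,0,0,0,60]]'; python3 - <<'E'
from h import *
s=monitor.read_state();c=vision.camera("wrist"); cv2.imwrite("pics/w1.png",c["color"])
plan(372.4,318.8,150,188.5)
T=wristT(s,c)
print(proj(c,(467.5,333,6),T),proj(c,(277.3,304.7,6),T))
E
```

```text
clock: 0.7
eef_pos: [231.1, 499.0, 205.3]
eef_rot: [-3.141, -0.0, -2.991]
wrist_force: [0.2, 0.0, -0.5]
finger_gap: 58.4
clock: 1.5
eef_pos: [373.2, 317.4, 150.0]
eef_rot: [-3.141, -0.001, -3.0]
wrist_force: [0.1, -0.4, 0.2]
finger_gap: 56.4
t 1.55 pos [372.6 318.4 150.4] yaw 188.18 gap 56.6 q [ 0.63  0.22  1.75  0.    1.17 -1.08]
turn rv [-0.0001 -0.0003 -0.0056] | shift before turn cm [0.02 0.04 0.04] | after turn cm [0.02 0.04 0.04]
[323.43841593 266.36005913] [322.84746333  87.10488044]
```

View pics/w1.png

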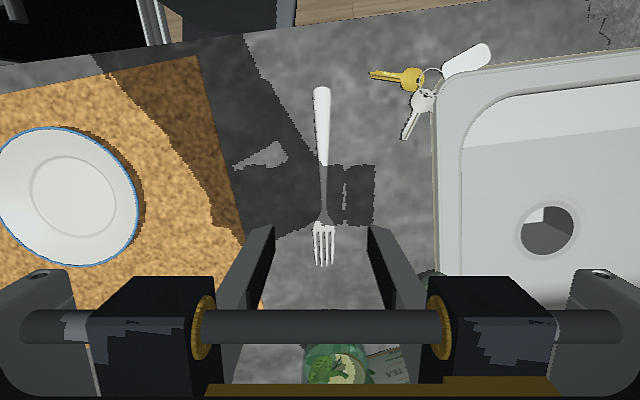

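The wrist view shows the fork's handle end at (321,87) and tines at (324,266), matching the prediction to within 2 px. Descending to grip it.

```bash
python3 -m jog '[[0,0,3.5,0,0,0,60],[0,0,4.5,0,0,0,60],[0,0,4,0,0,0,60],[0,0,1.7,0,0,0,60],[0,0,0.9,0,0,0,60],[0,0,0,0,0,0,60],[0,0,0,0,0,0,15],[0,0,0,0,0,0,15]]' 15;  python3 -m jog '[[0,0,0,0,0,0,0],[0,0,0,0,0,0,0],[0,0,0,0,0,0,0],[0,0,0,0,0,0,0]]' 20
```

```text
clock: 2.35
eef_pos: [372.8, 319.5, 5.7]
eef_rot: [3.141, 0.002, -2.994]
wrist_force: [-0.2, 0.1, 0.4]
finger_gap: 43.4
clock: 2.75
eef_pos: [372.4, 318.9, 4.6]
eef_rot: [3.141, 0.0, -2.993]
wrist_force: [-0.7, 1.0, 1.3]
finger_gap: 18.1
```

```bash
python3 -m jog '[[0,0,0,0,0,0,0],[0,0,0,0,0,0,0],[0,0,0,0,0,0,0],[0,0,0,0,0,0,0],[0,0,0,0,0,0,0]]' 20; python3 - <<'E'
from h import *
s=monitor.read_state();c=vision.camera("wrist"); cv2.imwrite("pics/w2.png",c["color"])
E
```

```text
clock: 3.25
eef_pos: [372.4, 318.9, 4.5]
eef_rot: [3.142, 0.0, -2.993]
wrist_force: [-0.4, -0.6, 3.2]
finger_gap: 18.2
```

View pics/w2.png

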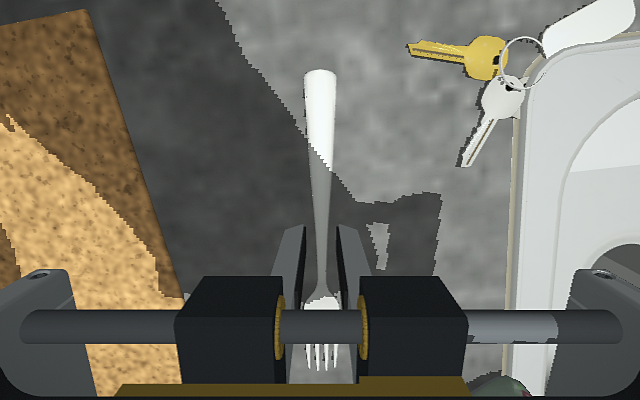

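```bash
python3 -m jog '[[0,0,-1,0,0,0,0],[0,0,-2,0,0,0,0],[0,0,-2,0,0,0,0],[0,0,0,0,0,0,0]]' 20; python3 - <<'E'
from h import *
s=monitor.read_state();c=vision.camera("wrist"); cv2.imwrite("pics/w3.png",c["color"])
c=vision.camera("top"); crop(c["color"],150,150,300,290,5,"t3.png")
E
```

```text
clock: 3.7
eef_pos: [373.3, 319.7, 57.0]
eef_rot: [3.14, 0.003, -2.993]
wrist_force: [-0.5, 0.3, -1.2]
finger_gap: 18.1
```

View pics/w3.png

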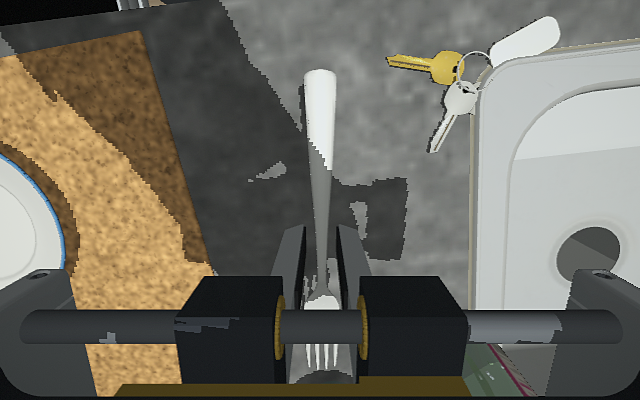

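View pics/t3.png

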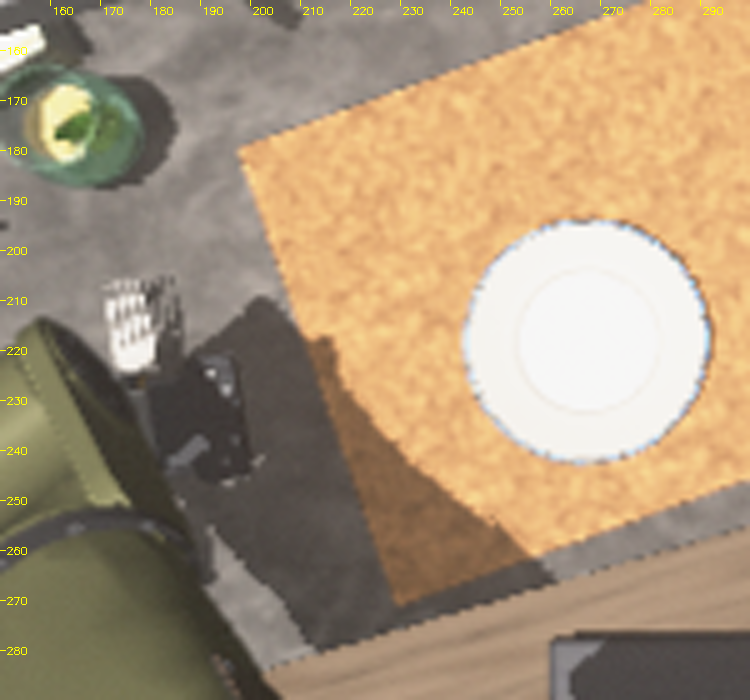

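```bash
python3 - <<'E'
from h import *
c=vision.camera("top"); im=cv2.imread("pics/top0.png"); hsv=cv2.cvtColor(im,cv2.COLOR_BGR2HSV)
m=((hsv[...,0]>5)&(hsv[...,0]<25)&(hsv[...,1]>90)&(hsv[...,2]>150)).astype(np.uint8)
m[:125]=0;m[275:]=0;m[:,:190]=0;m[:,372:]=0
g=cv2.GaussianBlur(m.astype(np.float32)*255,(0,0),1.0)
co=[(195.3,180.2),(332.8,131),(366.3,220.5),(229,271)]
lines=[]
for i in range(4):
    a=np.array(co[i]);b=np.array(co[(i+1)%4]);d=(b-a)/np.linalg.norm(b-a);n=np.array([-d[1],d[0]])
    pts=[]
    for t in np.linspace(.06,.94,80):
        q=a+(b-a)*t; o=np.arange(-5,5.01,.1)
        v=np.array([cv2.getRectSubPix(g,(1,1),(float(q[0]+n[0]*k),float(q[1]+n[1]*k)))[0,0] for k in o])
        j=np.where((v[:-1]<127)&(v[1:]>=127))[0]
        if len(j): pts.append(ray(c,*(q+n*o[j[0]]),4)[:2])
    vx,vy,x0,y0=cv2.fitLine(np.array(pts,np.float32),cv2.DIST_HUBER,0,.01,.01).ravel()
    lines.append((vx,vy,x0,y0)); print(i,len(pts),np.degrees(np.arctan2(vy,vx))%90)
def X(l1,l2):
    A=np.array([[l1[0],-l2[0]],[l1[1],-l2[1]]]);t=np.linalg.solve(A,[l2[2]-l1[2],l2[3]-l1[3]]);return np.array([l1[2]+t[0]*l1[0],l1[3]+t[0]*l1[1]])
C=[X(lines[i-1],lines[i]) for i in range(4)];print(C,np.mean(C,0),[np.linalg.norm(C[i]-C[i-1]) for i in range(4)])
E
```

```text
0 80 18.440987
1 80 18.433355
2 80 18.466637
3 80 18.382233
[array([549.3352 , 276.63174], dtype=float32), array([ 691.444  , -149.54498], dtype=float32), array([ 407.28134, -244.2571 ], dtype=float32), array([264.89706, 182.10971], dtype=float32)] [478.2394    16.234844] [np.float32(299.73233), np.float32(449.24548), np.float32(299.53094), np.float32(449.51303)]
```

Line fits give the mat's yaw as 18.43° and its size as 299.6×449.4 mm, so they are trustworthy. The predicted plate position (424.2, 61.4) agrees with the measured one.

```bash
python3 -c "
from h import *
plan(386.1,175.5,57,198.43)"
```

```text
t 3.85 pos [372.  318.7  54. ] yaw 188.49 gap 17.9 q [ 0.63  0.36  1.83  0.    0.95 -1.09]
turn rv [-0.0002 -0.0006 -0.1735] | shift before turn cm [  0.72 -14.37  -0.3 ] | after turn cm [  3.19 -14.03  -0.3 ]
```

```bash
python3 -m jog '[[0,0,0,0,0,-0.0867,0],[0,0,0,0,0,-0.0867,0],[0.5,-2.0,0,0,0,0,0],[0.7,-3.0,0,0,0,0,0],[0.7,-3.0,0,0,0,0,0],[0.7,-3.0,0,0,0,0,0],[0.6,-3.0,0,0,0,0,0],[0,0,0,0,0,0,0]]' 20; python3 -c "
from h import *
plan(386.1,175.5,9.5,198.43)"
```

```text
clock: 4.65
eef_pos: [385.8, 173.5, 53.6]
eef_rot: [-3.141, -0.002, -2.823]
wrist_force: [-0.3, -0.2, -0.4]
finger_gap: 18.3
t 4.65 pos [385.8 173.5  53.6] yaw 198.28 gap 18.3 q [ 0.34  0.23  2.01 -0.    0.9  -1.55]
turn rv [-0.0003 -0.002  -0.0026] | shift before turn cm [-0.1   0.18  4.41] | after turn cm [-0.09  0.18  4.41]
```

```bash
python3 -m jog '[[0,0,1.5,0,0,-0.0015,0],[0,0,1.5,0,0,0,0],[0,0,0,0,0,0,0],[0,0,0,0,0,0,0],[0,0,0,0,0,0,0]]' 20; python3 -c "
from h import *
plan(386.1,175.5,9.5,198.43)"
```

```text
clock: 5.15
eef_pos: [386.4, 176.3, 24.9]
eef_rot: [3.142, 0.0, -2.818]
wrist_force: [0.5, 0.5, -0.7]
finger_gap: 18.3
t 5.15 pos [386.4 176.3  24.9] yaw 198.53 gap 18.3 q [ 0.34  0.29  2.02  0.    0.83 -1.55]
turn rv [0.     0.0004 0.0018] | shift before turn cm [ 0.05 -0.07  1.54] | after turn cm [ 0.05 -0.07  1.54]
```

```bash
python3 -m jog '[[0,-0.06,0.8,0,0,0.001,0],[0,0,0.5,0,0,0,0],[0,0,0.24,0,0,0,0],[0,0,0,0,0,0,0],[0,0,0,0,0,0,0],[0,0,0,0,0,0,30],[0,0,0,0,0,0,45],[0,0,0,0,0,0,45]]' 20;python3 -m jog '[[0,0,0,0,0,0,45],[0,0,-2,0,0,0,45],[0,0,-4,0,0,0,45],[0,0,-4,0,0,0,45],[0,0,-3,0,0,0,60],[0,0,0,0,0,0,60],[0,0,0,0,0,0,60]]'; python3 - <<'E'
from h import *
s=monitor.read_state();c=vision.camera("wrist"); cv2.imwrite("pics/w4.png",c["color"])
T=wristT(s,c); X=np.array([.9487,.3162]);f=np.array([386.1,175.5])
print([proj(c,(*(f+k*96.5*X),10),T).round(1) for k in (1,-1)])
plan(462.0,-52.2,110,198.4)
E
```

```text
clock: 5.95
eef_pos: [386.5, 175.4, 9.1]
eef_rot: [-3.142, 0.0, -2.819]
wrist_force: [0.7, -0.3, -0.7]
finger_gap: 39.0
clock: 6.65
eef_pos: [386.4, 175.4, 139.1]
eef_rot: [3.142, 0.001, -2.82]
wrist_force: [-0.4, 0.2, -0.4]
finger_gap: 56.3
[array([321.5, 273.6]), array([322.,  86.])]
t 6.7 pos [386.  175.3 138.3] yaw 198.46 gap 56.1 q [ 0.34  0.09  1.94 -0.    1.11 -1.55]
turn rv [-0.     -0.0009  0.001 ] | shift before turn cm [-1.000e-02 -2.398e+01  2.830e+00] | after turn cm [ -0.03 -23.98   2.83]
```

View pics/w4.png

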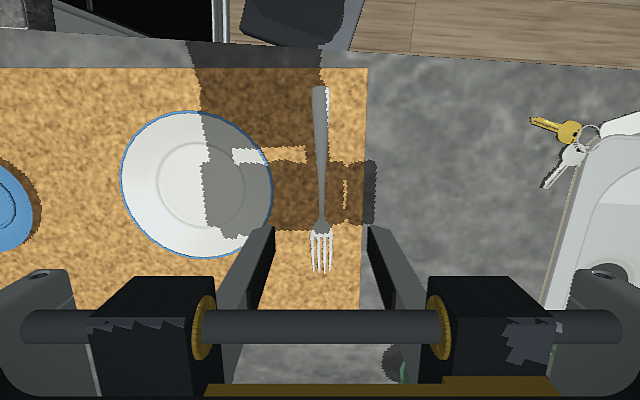

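The fork lies as planned, with its tines at (321,272) and handle at (320,87), against predictions of (321,274) and (322,86). Now the teaspoon.

```bash
python3 -c "
from h import *
plan(520.1,-271.4,138,202.2)"
```

```text
t 6.7 pos [386.  175.3 138.3] yaw 198.46 gap 56.1 q [ 0.34  0.09  1.94 -0.    1.11 -1.55]
turn rv [-0.     -0.0009 -0.0654] | shift before turn cm [ 1.420e+00 -4.661e+01  3.000e-02] | after turn cm [ 4.460e+00 -4.642e+01  3.000e-02]
```

```bash
python3 -m jog '[[0,0,0,0,0,-0.0654,60],[0.2,-2.5,0,0,0,0,60],[0.4,-4.5,0,0,0,0,60],[0.4,-4.6,0,0,0,0,60],[0.5,-4.6,0,0,0,0,60],[0.5,-4.6,0,0,0,0,60],[0.5,-4.6,0,0,0,0,60],[0.5,-4.6,0,0,0,0,60]]'; python3 -m jog '[[0.4,-4.6,0,0,0,0,60],[0.4,-4.6,0,0,0,0,60],[0.4,-4.6,0,0,0,0,60],[0.3,-2.6,0,0,0,0,60],[0,0,0,0,0,0,60],[0,0,0,0,0,0,60],[0,0,0,0,0,0,60]]'; python3 - <<'E'
from h import *
s=monitor.read_state();c=vision.camera("wrist"); cv2.imwrite("pics/w5.png",c["color"]); crop(c["color"],220,40,420,300,3,"w5c.png")
T=wristT(s,c); 
print(proj(c,(579.5,-247.2,6),T),proj(c,(460.7,-295.6,6),T))
plan(520.1,-271.4,138,202.2)
E
```

```text
clock: 7.5
eef_pos: [471.6, -115.5, 137.5]
eef_rot: [3.14, -0.002, -2.754]
wrist_force: [0.4, -0.1, 0.3]
finger_gap: 56.6
clock: 8.2
eef_pos: [519.7, -270.1, 138.2]
eef_rot: [3.14, -0.001, -2.753]
wrist_force: [0.1, -0.3, 1.0]
finger_gap: 56.4
[319.87682288 245.29303963] [320.11876073 122.25439098]
t 8.25 pos [ 519.9 -270.1  138.6] yaw 202.26 gap 56.0 q [-0.54  0.44  1.49  0.    1.21 -2.5 ]
turn rv [ 0.0007 -0.0004  0.0011] | shift before turn cm [ 0.04 -0.13  0.06] | after turn cm [ 0.03 -0.13  0.06]
```

View pics/w5.png

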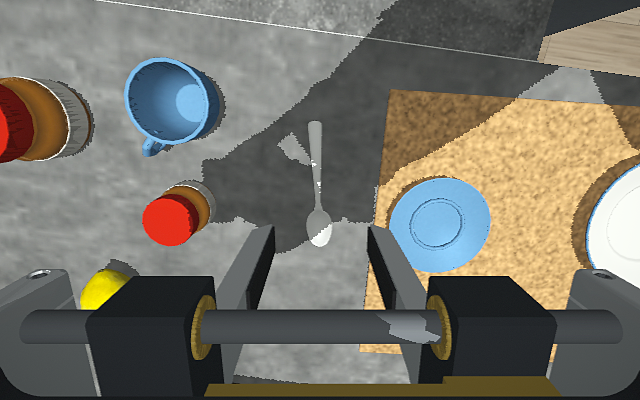

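View pics/w5c.png

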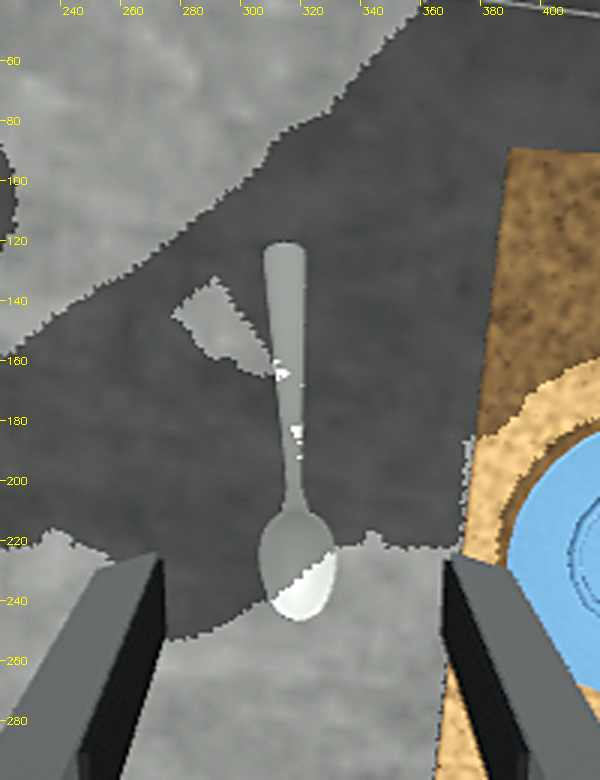

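```bash
python3 - <<'E'
from h import *
s=monitor.read_state();c=vision.camera("wrist");T=wristT(s,c)
a=ray(c,319.7,246.5,6,T)[:2];b=ray(c,315,120.5,6,T)[:2];d=a-b
print(a,b,(a+b)/2,np.linalg.norm(d),np.degrees(np.arctan2(d[1],d[0])))
pl=np.array([424.2,61.4]);X=np.array([.9487,.3162]);Y=np.array([-.3162,.9487])
m=[ray(c,439.5,224,16,T)[:2]];print("saucer wrist",m, [( (p-pl)@X,(p-pl)@Y) for p in m])
plan(*((a+b)/2),138,np.degrees(np.arctan2(d[1],d[0]))+180)
E
```

```text
[ 581.33798254 -246.76576348] [ 461.35468604 -300.80545312] [ 521.34633429 -273.7856083 ] 131.59133518353602 24.24648887194038
saucer wrist [array([ 507.82805846, -145.3239281 ])] [(np.float64(13.971832997143395), np.float64(-222.5621826774327))]
t 8.3 pos [ 520.  -270.2  138.9] yaw 202.27 gap 56.4 q [-0.54  0.44  1.49  0.    1.21 -2.5 ]
turn rv [ 0.0003 -0.0002 -0.0346] | shift before turn cm [ 0.01 -0.39  0.09] | after turn cm [ 0.03 -0.38  0.09]
```

Joint 6 is at -2.50, close to its limit, so I'll take the half-turn-equivalent grasp.

```bash
python3 -m jog '[[0,0,0,0,0,0.148,60],[0,0,0,0,0,0.148,60],[0,0,0,0,0,0.148,60],[0,0,0,0,0,0.148,60],[0,0,0,0,0,0.148,60],[0,0,0,0,0,0.148,60],[0,0,0,0,0,0.148,60],[0,0,0,0,0,0.148,60]]';python3 -m jog '[[0,0,0,0,0,0.148,60],[0,0,0,0,0,0.148,60],[0,0,0,0,0,0.148,60],[0,0,0,0,0,0.148,60],[0,0,0,0,0,0.148,60],[0,0,0,0,0,0.148,60],[0,0,0,0,0,0.148,60],[0,0,0,0,0,0.148,60]]';python3 -m jog '[[0,0,0,0,0,0.148,60],[0,0,0,0,0,0.148,60],[0,0,0,0,0,0.148,60],[0,0,0,0,0,0.148,60],[0,0,0,0,0,0.147,60],[0,0,0,0,0,0,60],[0,0,0,0,0,0,60],[0,0,0,0,0,0,60]]'; python3 - <<'E'
from h import *
s=monitor.read_state();c=vision.camera("wrist"); cv2.imwrite("pics/w6.png",c["color"]); crop(c["color"],220,40,420,300,3,"w6c.png")
T=wristT(s,c); 
print(proj(c,(581.3,-246.8,6),T),proj(c,(461.3,-300.8,6),T))
plan(521.3,-273.8,138,24.2)
E
```

```text
clock: 9.1
eef_pos: [520.1, -270.4, 139.3]
eef_rot: [3.142, 0.0, 2.34]
wrist_force: [0.4, 0.8, -0.7]
finger_gap: 56.7
clock: 9.9
eef_pos: [520.1, -270.4, 139.2]
eef_rot: [3.141, 0.0, 1.156]
wrist_force: [0.6, -0.7, -0.0]
finger_gap: 56.4
clock: 10.7
eef_pos: [520.1, -270.9, 139.1]
eef_rot: [3.141, -0.0, 0.426]
wrist_force: [0.8, 0.5, -1.1]
finger_gap: 56.2
[323.25695769 119.44110616] [322.46566726 245.45982319]
t 10.75 pos [ 520.1 -271.   139.1] yaw 24.36 gap 56.6 q [-0.54  0.44  1.49  0.    1.21  0.6 ]
turn rv [ 0.0001 -0.0001  0.0027] | shift before turn cm [-0.01  0.3   0.11] | after turn cm [-0.01  0.3   0.11]
```

View pics/w6c.png

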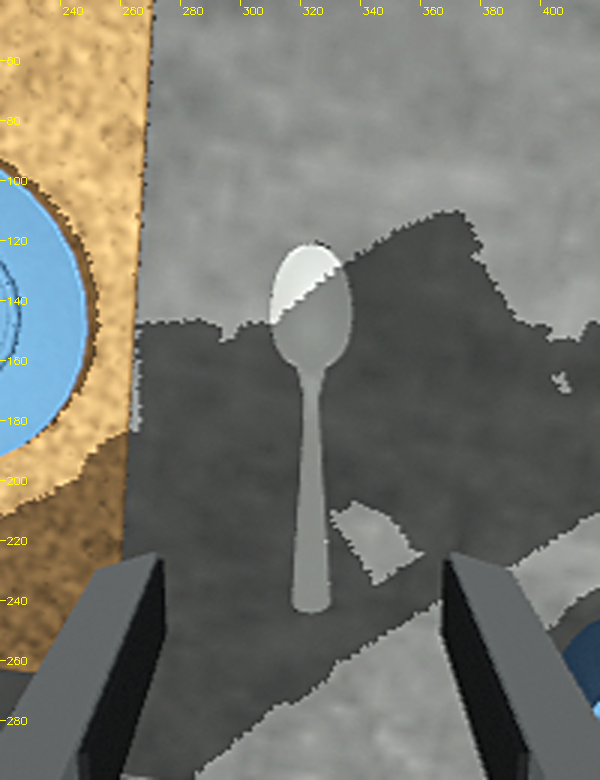

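```bash
python3 -m jog '[[0,0.3,3.5,0,0,0.002,60],[0,0,4,0,0,0,60],[0,0,3.5,0,0,0,60],[0,0,1.6,0,0,0,60],[0,0,0.9,0,0,0,60],[0,0,0,0,0,0,60],[0,0,0,0,0,0,30],[0,0,0,0,0,0,10]]' 20;  python3 -m jog '[[0,0,0,0,0,0,0],[0,0,0,0,0,0,0],[0,0,0,0,0,0,0],[0,0,0,0,0,0,0],[0,0,0,0,0,0,0],[0,0,0,0,0,0,0]]' 20
```

```text
clock: 11.55
eef_pos: [522.0, -274.4, 5.6]
eef_rot: [3.14, -0.001, 0.42]
wrist_force: [-0.1, -0.2, -0.5]
finger_gap: 43.9
clock: 12.15
eef_pos: [521.5, -274.0, 4.4]
eef_rot: [3.141, -0.0, 0.42]
wrist_force: [-0.1, 1.0, 5.2]
finger_gap: 20.1
```

```bash
python3 -m jog '[[0,0,-1,0,0,0,0],[0,0,-2.5,0,0,0,0],[0,0,-3,0,0,0,0],[0,0,-1,0,0,0,0],[0,0,0,0,0,0.05,0],[0,0,0,0,0,0.05,0],[0,0,0,0,0,0,0],[0,0,0,0,0,0,0]]' 20; python3 -c "
from h import *
plan(462.0,-52.2,80,18.43)"
```

```text
clock: 12.95
eef_pos: [521.1, -273.8, 78.7]
eef_rot: [-3.141, 0.0, 0.322]
wrist_force: [-0.6, -0.1, -1.3]
finger_gap: 19.9
t 12.95 pos [ 521.1 -273.8   78.7] yaw 18.42 gap 19.9 q [-0.55  0.51  1.53 -0.    1.1   0.7 ]
turn rv [-0.0005  0.0004 -0.0001] | shift before turn cm [  1.39 -22.9   -0.12] | after turn cm [  1.4  -22.9   -0.13]
```

```bash
python3 -m jog '[[0.1,-2,0,0,0,0,0],[0.3,-4,0,0,0,0,0],[0.3,-4.5,0,0,0,0,0],[0.3,-4.5,0,0,0,0,0],[0.2,-4,0,0,0,0,0],[0.2,-3.9,0,0,0,0,0],[0,0,0,0,0,0,0],[0,0,0,0,0,0,0]]' 20; python3 -m jog '[[0,0,0,0,0,0,0],[0,0,0,0,0,0,0]]' 20;python3 - <<'E'
from h import *
plan(462.0,-52.2,9,18.43)
s=monitor.read_state();c=vision.camera("wrist"); cv2.imwrite("pics/w7.png",c["color"])
E
```

```text
clock: 13.75
eef_pos: [462.7, -51.8, 79.2]
eef_rot: [3.141, -0.0, 0.323]
wrist_force: [0.7, -0.8, 0.7]
finger_gap: 19.7
clock: 13.95
eef_pos: [462.7, -53.1, 78.9]
eef_rot: [3.142, 0.0, 0.319]
wrist_force: [-1.1, 1.0, 0.7]
finger_gap: 20.0
t 13.95 pos [462.7 -53.1  78.9] yaw 18.28 gap 20.0 q [-0.19  0.27  1.88 -0.    0.99  1.06]
turn rv [ 0.      0.0001 -0.0025] | shift before turn cm [-0.04 -0.1   6.99] | after turn cm [-0.04 -0.1   6.99]
```

View pics/w7.png

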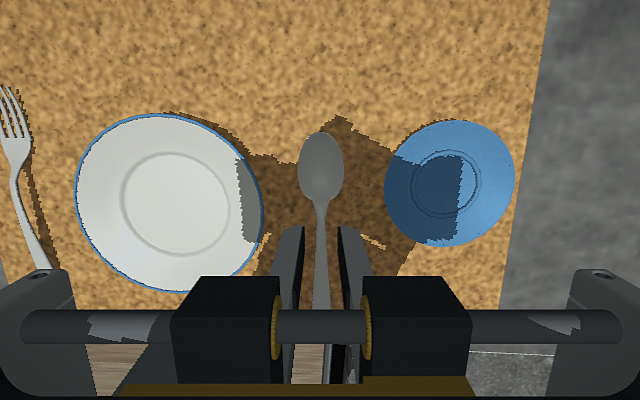

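```bash
python3 -m jog '[[-0.04,-0.05,2,0,0,-0.002,0],[0,0,2.5,0,0,0,0],[0,0,1.6,0,0,0,0],[0,0,0.6,0,0,0,0],[0,0,0.3,0,0,0,0],[0,0,0,0,0,0,0],[0,0,0,0,0,0,0],[0,0,0,0,0,0,25]]' 20;python3 -m jog '[[0,0,0,0,0,0,45],[0,0,0,0,0,0,45],[0,0,0,0,0,0,45],[0,0,-2,0,0,0,45],[0,0,-4,0,0,0,45],[0,0,-4,0,0,0,45],[0,0,-3,0,0,0,60],[0,0,0,0,0,0,60]]'; python3 - <<'E'
from h import *
s=monitor.read_state();c=vision.camera("wrist"); cv2.imwrite("pics/w8.png",c["color"])
T=wristT(s,c); X=np.array([.9487,.3162]);f=np.array([462.,-52.2])
print([proj(c,(*(f+k*65*X),8),T).round(1) for k in (1,-1)])
c=vision.camera("top"); crop(c["color"],190,125,380,275,4,"t8.png")
plan(586.8,-382.9,138,18.4)
E
```

```text
clock: 14.8
eef_pos: [462.4, -51.9, 9.7]
eef_rot: [3.141, -0.001, 0.322]
wrist_force: [-0.1, 0.5, -0.2]
finger_gap: 22.8
clock: 15.6
eef_pos: [463.7, -52.1, 142.9]
eef_rot: [3.138, -0.006, 0.322]
wrist_force: [-0.2, -0.5, 0.4]
finger_gap: 54.5
[array([318.9, 122.7]), array([318.9, 246.3])]
t 15.7 pos [462.  -51.8 139.1] yaw 18.46 gap 56.4 q [-0.19  0.18  1.83  0.    1.13  1.06]
turn rv [ 0.0003 -0.0007  0.001 ] | shift before turn cm [ 1.35 35.36  0.12] | after turn cm [ 1.39 35.36  0.11]
```

View pics/w8.png

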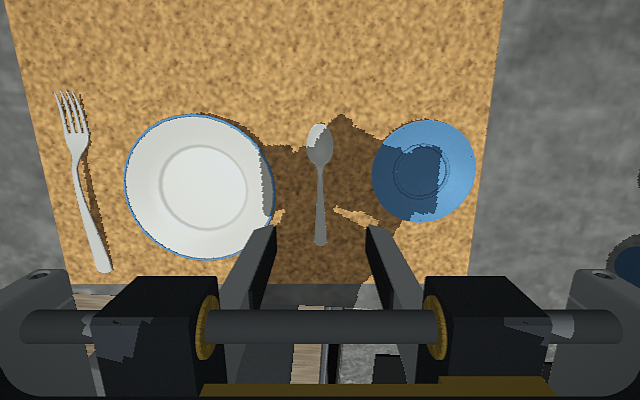

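View pics/t8.png

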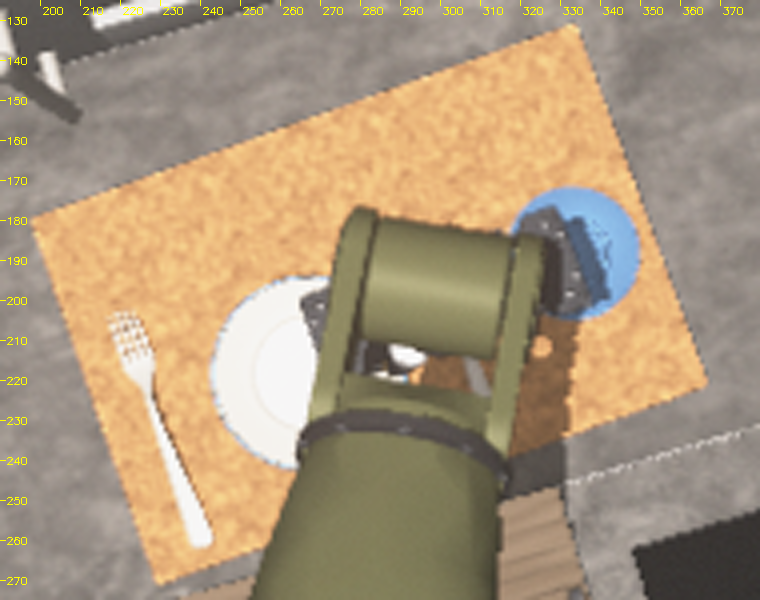

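The spoon is placed, at (318,123) to (320,245) against a prediction of (319,123) to (319,246). Next, the small jar.

```bash
python3 -m jog '[[0.1,2.5,0,0,0,0,90],[0.15,4.5,0,0,0,0,90],[0.2,4.7,0,0,0,0,90],[0.2,4.7,0,0,0,0,90],[0.2,4.7,0,0,0,0,90],[0.2,4.7,0,0,0,0,90],[0.15,4.5,0,0,0,0,90],[0.1,3,0,0,0,0,90]]'; python3 -m jog '[[0.09,2.06,0,0,0,0,90],[0,0,0,0,0,0,90],[0,0,0,0,0,0,90],[0,0,0,0,0,0,90]]'; python3 - <<'E'
from h import *
s=monitor.read_state();c=vision.camera("wrist"); cv2.imwrite("pics/w9.png",c["color"])
T=wristT(s,c); print(proj(c,(586.8,-382.9,60),T),proj(c,(586.8,-382.9,0),T))
plan(586.8,-382.9,15,18.4)
E
```

```text
clock: 16.5
eef_pos: [579.4, -365.9, 136.3]
eef_rot: [-3.139, 0.002, 0.321]
wrist_force: [0.6, 0.5, -0.1]
finger_gap: 84.5
clock: 16.9
eef_pos: [586.9, -381.8, 138.2]
eef_rot: [-3.14, 0.001, 0.323]
wrist_force: [0.4, -0.1, 0.6]
finger_gap: 84.7
[320.86909607 201.84544683] [320.85640748 184.99521703]
t 16.95 pos [ 587.  -381.8  138.7] yaw 18.5 gap 84.7 q [-0.63  0.7   1.1   0.    1.35  0.62]
turn rv [-0.0007  0.0004  0.0017] | shift before turn cm [-0.05  0.1  12.37] | after turn cm [-0.05  0.09 12.37]
```

View pics/w9.png

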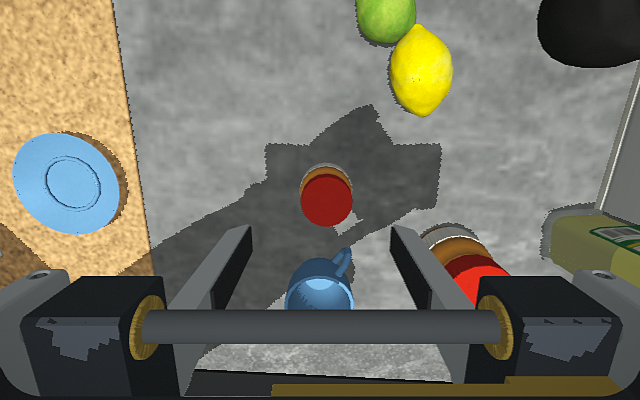

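The lid centre is at (326,200), with its width of about 52 px giving roughly 44 mm, so this is the small jar. It sits about 4 mm to tool +y of my estimate, and I'll correct for that.

```bash
python3 -m jog '[[0.1,0.45,2.5,0,0,-0.001,90],[0,0,4,0,0,0,90],[0,0,3.5,0,0,0,90],[0,0,1.6,0,0,0,90],[0,0,0.8,0,0,0,90],[0,0,0,0,0,0,90],[0,0,0,0,0,0,90]]' 20;  python3 -m jog '[[0,0,0,0,0,0,40],[0,0,0,0,0,0,40],[0,0,0,0,0,0,40],[0,0,0,0,0,0,40],[0,0,0,0,0,0,40],[0,0,0,0,0,0,40],[0,0,0,0,0,0,40]]' 20; python3 - <<'E'
from h import *
s=monitor.read_state();c=vision.camera("wrist"); cv2.imwrite("pics/w10.png",c["color"])
E
```

```text
clock: 17.65
eef_pos: [590.3, -387.2, 17.0]
eef_rot: [3.14, -0.001, 0.323]
wrist_force: [0.0, -0.5, 0.0]
finger_gap: 84.4
clock: 18.35
eef_pos: [589.5, -386.8, 15.2]
eef_rot: [3.142, -0.0, 0.323]
wrist_force: [-0.6, 0.8, 2.1]
finger_gap: 49.1
```

View pics/w10.png

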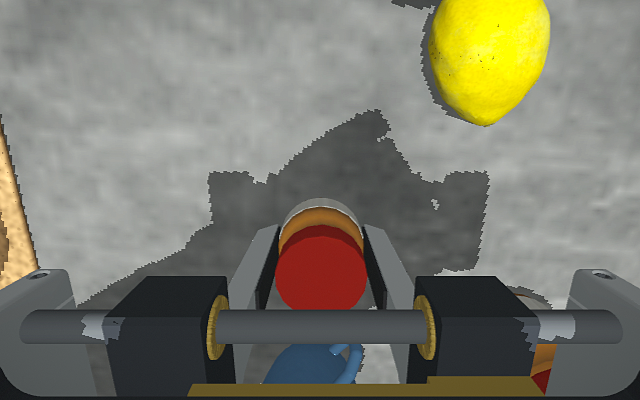

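```bash
python3 -m jog '[[0,0,-1,0,0,0,30],[0,0,-2.5,0,0,0,30],[0,0,-3,0,0,0,30],[0,0,-1.5,0,0,0,30],[0,0,0,0,0,0,30],[0,0,0,0,0,0,30]]' 25; python3 - <<'E'
from h import *
c=vision.camera("wrist")
s=dict(eef_pos=np.array([589.5,-386.8,15.2]),eef_rot=np.array([3.1415,0,.322]));T=wristT(s,c)
p=ray(c,321,268,60,T);print(p,R.from_euler('xyz',s["eef_rot"]).inv().apply(p-s["eef_pos"]))
plan(537.9,99.6,95,18.43)
E
```

```text
clock: 19.0
eef_pos: [589.2, -386.5, 94.0]
eef_rot: [-3.141, 0.001, 0.323]
wrist_force: [-0.3, -0.1, -1.2]
finger_gap: 49.1
[ 593.91711067 -386.33574724   60.        ] [  4.33701003   0.96161696 -44.7999111 ]
t 19.05 pos [ 589.  -386.4   93.3] yaw 18.52 gap 48.9 q [-0.63  0.75  1.12 -0.    1.28  0.62]
turn rv [-0.0019  0.0014  0.0015] | shift before turn cm [ 10.59 -47.7   -0.09] | after turn cm [ 10.52 -47.72  -0.17]
```

```bash
python3 -m jog '[[0.4,-2,0.3,0,0,0,30],[0.8,-3.7,0.5,0,0,0,30],[1,-4.6,0.5,0,0,0,30],[1,-4.6,0.5,0,0,0,30],[1,-4.6,0.5,0,0,0,30],[1,-4.6,0,0,0,0,30],[1,-4.6,0,0,0,0,30],[1,-4.6,0,0,0,0,30]]' 25;python3 -m jog '[[1,-4.6,0,0,0,0,30],[0.9,-4,0,0,0,0,30],[0.7,-3,0,0,0,0,30],[0.5,-2,0,0,0,0,30],[0,0,0,0,0,0,30],[0,0,0,0,0,0,30]]' 25; python3 - <<'E'
from h import *
s=monitor.read_state();c=vision.camera("wrist"); cv2.imwrite("pics/w11.png",c["color"])
c=vision.camera("scene"); cv2.imwrite("pics/s11.png",c["color"])
plan(536,99,19.7,18.43)
E
```

```text
clock: 19.85
eef_pos: [550.8, -46.3, 70.7]
eef_rot: [-3.141, 0.002, 0.323]
wrist_force: [0.3, 0.2, -1.4]
finger_gap: 48.9
clock: 20.45
eef_pos: [537.8, 90.5, 71.1]
eef_rot: [-3.141, 0.002, 0.324]
wrist_force: [-0.4, -0.4, -1.3]
finger_gap: 49.2
t 20.55 pos [538.1  89.7  71.5] yaw 18.46 gap 49.2 q [ 0.1   0.44  1.67 -0.    1.04  1.35]
turn rv [-0.0001  0.001   0.0006] | shift before turn cm [ 0.1  -0.94  5.18] | after turn cm [ 0.09 -0.94  5.18]
```

View pics/s11.png

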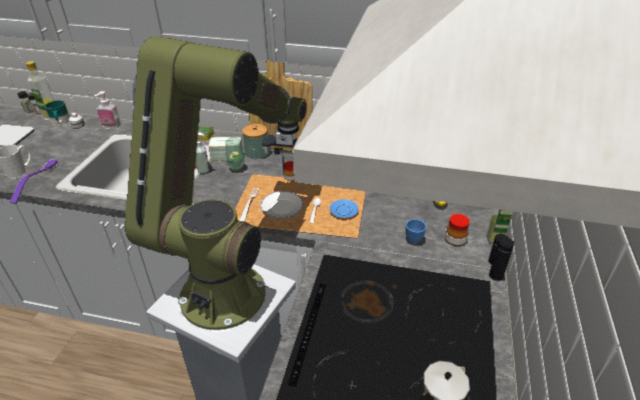

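View pics/w11.png

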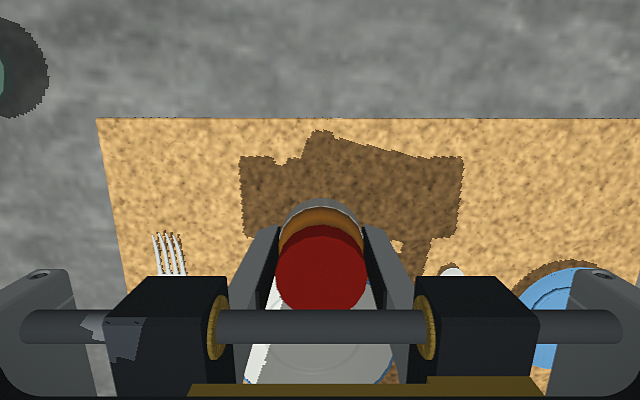

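```bash
python3 -m jog '[[0.05,-0.95,1,0,0,0,30],[0.04,0,2,0,0,0,30],[0,0,1.3,0,0,0,30],[0,0,0.5,0,0,0,30],[0,0,0.3,0,0,0,30],[0,0,0,0,0,0,30],[0,0,0,0,0,0,30]]' 25; python3 -c "
from h import *
plan(536,99,19.2,18.43);print(monitor.read_state()['wrist_force'])"
```

```text
clock: 21.25
eef_pos: [536.4, 100.0, 21.6]
eef_rot: [3.141, -0.001, 0.323]
wrist_force: [0.2, -0.6, -0.5]
finger_gap: 49.3
t 21.25 pos [536.4 100.   21.6] yaw 18.51 gap 49.3 q [ 0.12  0.51  1.69 -0.    0.93  1.36]
turn rv [ 0.0002 -0.0008  0.0013] | shift before turn cm [-0.07  0.08  0.24] | after turn cm [-0.07  0.08  0.24]
[ 0.22910249 -0.60199163 -0.50052711]
```

```bash
python3 -m jog '[[0,0.06,0.12,0,0,0,30],[0,0,0.1,0,0,0,30],[0,0,0,0,0,0,30],[0,0,0,0,0,0,30],[0,0,0,0,0,0,65],[0,0,0,0,0,0,80],[0,0,0,0,0,0,80],[0,0,0,0,0,0,80]]' 25;python3 -m jog '[[0,0,-1.5,0,0,0,80],[0,0,-3,0,0,0,80],[0,0,-3.5,0,0,0,80],[-1,0,-3,0,0,0,80],[-3,0,0,0,0,0,80],[-4,0,0,0,0,0,80],[-4,2,0,0,0,0,80],[0,0,0,0,0,0,80]]'; python3 - <<'E'
from h import *
s=monitor.read_state();c=vision.camera("wrist"); cv2.imwrite("pics/w12.png",c["color"])
T=wristT(s,c); print("pred lid",proj(c,(537.9,99.6,64),T),"base",proj(c,(537.9,99.6,4),T))
plan(488,-410,130,167.7)
E
```

```text
clock: 22.05
eef_pos: [536.2, 99.4, 18.8]
eef_rot: [-3.142, 0.0, 0.323]
wrist_force: [-0.0, 0.4, -0.6]
finger_gap: 74.6
clock: 22.85
eef_pos: [426.2, 40.6, 129.8]
eef_rot: [3.141, 0.0, 0.322]
wrist_force: [1.1, 0.6, 0.4]
finger_gap: 75.3
pred lid [290.36238392  37.30978583] base [296.53566119  51.70125494]
t 22.9 pos [428.1  41.5 130.2] yaw 18.42 gap 75.1 q [ 0.01  0.12  1.93 -0.    1.09  1.26]
turn rv [ 2.3000e-03  1.0000e-04 -2.6055e+00] | shift before turn cm [-8.580e+00  4.473e+01  3.000e-02] | after turn cm [-1.547e+01 -4.284e+01  2.000e-02]
```

View pics/w12.png

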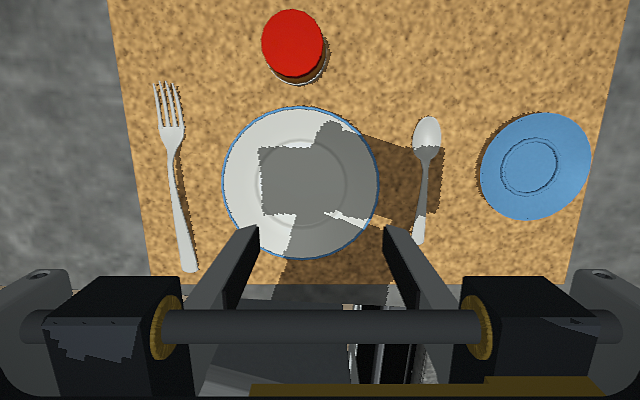

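```bash
python3 -m jog '[[-1,0,0,0,0,0,80],[0,0,0,0,0,0,80],[0,0,0,0,0,0,80],[0,0,0,0,0,0,80]]'; python3 - <<'E'
from h import *
X=np.array([.9487,.3162]);Y=np.array([-.3162,.9487])
def cent(m,box):
    x0,y0,x1,y1=box;k=np.zeros(m.shape,np.uint8);k[y0:y1,x0:x1]=m[y0:y1,x0:x1]*255
    h,_=cv2.findContours(k,0,2);h=max(h,key=cv2.contourArea);return cv2.fitEllipse(cv2.convexHull(h))
s=monitor.read_state();c=vision.camera("wrist");T=wristT(s,c);im=c["color"];cv2.imwrite("pics/w13.png",im)
hsv=cv2.cvtColor(im,cv2.COLOR_BGR2HSV)
red=((hsv[...,0]<8)|(hsv[...,0]>172))&(hsv[...,1]>150)&(hsv[...,2]>90)
e=cent(red,(220,0,380,120));print("lid",e);j=ray(c,*e[0],64,T)[:2]
bl=(hsv[...,0]>95)&(hsv[...,0]<125)&(hsv[...,1]>90)
e=cent(bl,(200,60,400,265));print("plate",e);p=ray(c,*e[0],4+15,T)[:2]
e=cent(bl,(440,60,639,260));print("saucer",e);q=ray(c,*e[0],4+12,T)[:2]
print("jar",j,"plate",p,"saucer",q,"| jar-plate",(j-p)@X,(j-p)@Y,"| saucer-plate",(q-p)@X,(q-p)@Y)
t=vision.camera("top");crop(t["color"],190,125,380,275,4,"t13.png");crop(t["color"],260,135,320,185,10,"t13j.png")
E
```

```text
clock: 23.3
eef_pos: [419.7, 39.4, 128.8]
eef_rot: [-3.142, 0.0, 0.324]
wrist_force: [0.6, 1.2, -0.4]
finger_gap: 75.3
lid ((292.9320373535156, 31.823715209960938), (62.368003845214844, 68.54938507080078), 172.70652770996094)
plate ((300.8638610839844, 175.8363494873047), (155.6920928955078, 159.83555603027344), 107.86582946777344)
saucer ((538.1463012695312, 159.59230041503906), (100.04119110107422, 120.10688018798828), 49.04636001586914)
jar [535.00899258  97.79052563] plate [428.64618878  60.95677805] saucer [ 513.03253716 -143.51386019] | jar-plate 112.55322295169378 1.3122577676688394 | saucer-plate 15.40371290231954 -220.66425785579798
```

View pics/t13.png

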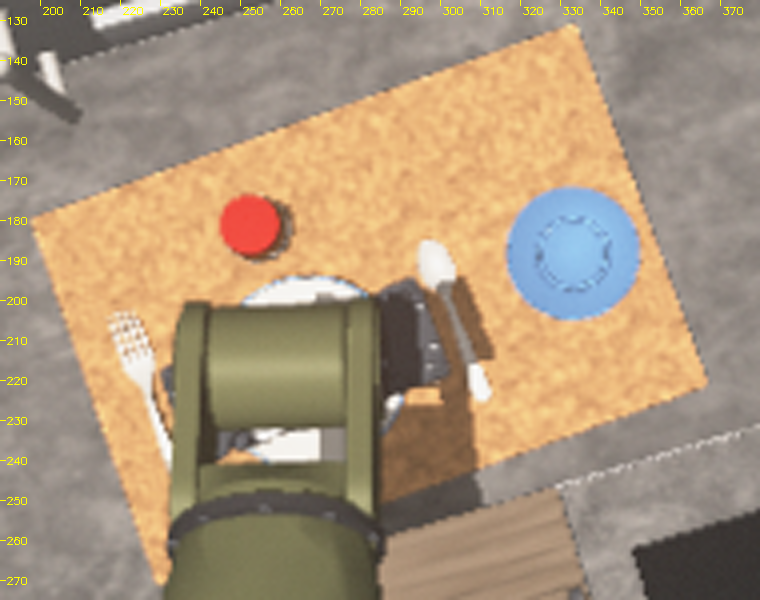

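View pics/w13.png

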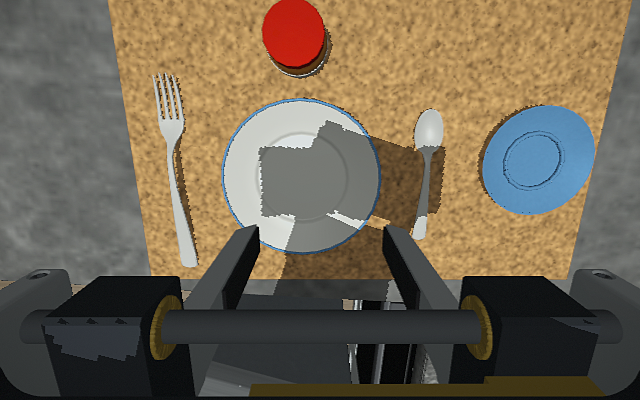

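```bash
python3 - <<'E'
from h import *
X=np.array([.9487,.3162]);Y=np.array([-.3162,.9487]);pl=np.array([424.,61.6])
c=vision.camera("top");im=c["color"];hsv=cv2.cvtColor(im,cv2.COLOR_BGR2HSV)
red=(((hsv[...,0]<8)|(hsv[...,0]>172))&(hsv[...,1]>150)&(hsv[...,2]>120)).astype(np.uint8)
red[:,:230]=0;red[:,290:]=0
ys,xs=np.nonzero(red);print(xs.mean(),ys.mean(),len(xs))
for z in(60,64): p=ray(c,xs.mean(),ys.mean(),z)[:2];print(p,(p-pl)@X,(p-pl)@Y)
# w12: full lid, wrist pose approximations
im=cv2.imread("pics/w12.png");hsv=cv2.cvtColor(im,cv2.COLOR_BGR2HSV)
red=(((hsv[...,0]<8)|(hsv[...,0]>172))&(hsv[...,1]>150)&(hsv[...,2]>90)).astype(np.uint8);red[100:]=0;red[:,:220]=0;red[:,380:]=0
h,_=cv2.findContours(red,0,2);print(cv2.fitEllipse(cv2.convexHull(max(h,key=cv2.contourArea))))
bl=((hsv[...,0]>95)&(hsv[...,0]<125)&(hsv[...,1]>90)).astype(np.uint8);bl[:60]=0;bl[265:]=0;bl[:,:200]=0;bl[:,400:]=0
h,_=cv2.findContours(bl,0,2);e2=cv2.fitEllipse(cv2.convexHull(max(h,key=cv2.contourArea)));print(e2)
E
```

```text
252.060773480663 180.88397790055248 181
[534.23285364  99.31804258] 116.50435331386396 0.9274786783287894
[533.85457876  98.82656162] 115.99007764997982 0.5808212050587755
((291.6834716796875, 42.437416076660156), (61.43262481689453, 67.27394104003906), 171.14515686035156)
((299.9674072265625, 182.5841827392578), (153.29373168945312, 158.1946563720703), 105.84310150146484)
```

Both views put the jar about 116 mm behind the plate centre rather than 120. I'll take one better-centred look and mend it if that holds.

```bash
python3 -m jog '[[2,-1,-2,0,0,0,80],[3,-1,-2,0,0,0,80],[0,0,0,0,0,0,80],[0,0,0,0,0,0,80],[0,0,0,0,0,0,80],[0,0,0,0,0,0,80]]'; python3 - <<'E'
from h import *
X=np.array([.9487,.3162]);Y=np.array([-.3162,.9487])
s=monitor.read_state();c=vision.camera("wrist");T=wristT(s,c);cv2.imwrite("pics/w14.png",c["color"]);im=c["color"]
hsv=cv2.cvtColor(im,cv2.COLOR_BGR2HSV)
red=(((hsv[...,0]<8)|(hsv[...,0]>172))&(hsv[...,1]>150)&(hsv[...,2]>90)).astype(np.uint8);red[180:]=0;red[:,:220]=0;red[:,420:]=0
h,_=cv2.findContours(red,0,2);e=cv2.fitEllipse(cv2.convexHull(max(h,key=cv2.contourArea)));j=ray(c,*e[0],64,T)[:2]
print(s["eef_pos"],e,j)
pl=np.array([424.2,61.4])
th=np.linspace(0,2*np.pi,60);o=im.copy()
for r,z,ce in((75,20,pl),(22,64,j),(25,4,j)):
    for t in th: cv2.circle(o,tuple(int(round(v)) for v in proj(c,(ce[0]+r*np.cos(t),ce[1]+r*np.sin(t),z),T)),1,(0,255,0),-1)
cv2.imwrite("pics/w14o.png",o)
print((j-pl)@X,(j-pl)@Y)
ctr=np.array([478.24,16.23]); print("far edge px", [proj(c,(*(ctr+150*X+k*Y),4),T).round(1) for k in (60,100,0)])
E
```

```text
clock: 24.05
eef_pos: [459.7, 73.6, 168.2]
eef_rot: [-3.141, 0.001, 0.323]
wrist_force: [-0.2, 0.4, -0.7]
finger_gap: 75.1
[459.74055027  73.58693036 168.24838236] ((320.6916198730469, 104.19071960449219), (50.80713653564453, 52.4900016784668), 10.031055450439453) [535.38203881  98.00190902]
117.05192385545858 -0.4315295836317077
far edge px [array([320.3,  30.8]), array([279.7,  30.7]), array([381.2,  31. ])]
```

View pics/w14o.png

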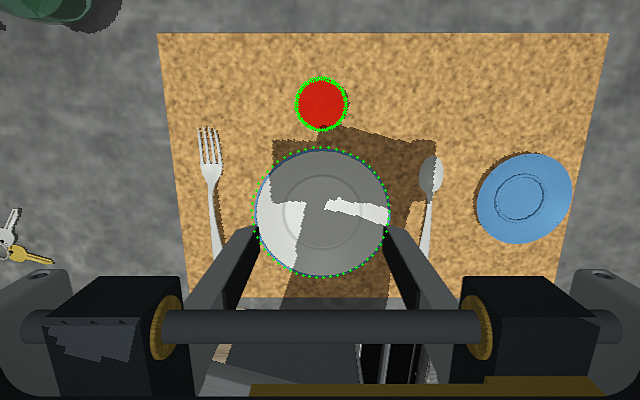

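The overlay matches the plate. The mat's far edge shows the same 2 px bias as the lid (33 seen, 30.8 predicted), so the jar is truly about 118–119 mm behind the plate and needs no mending. Now the cup: turn first, then travel.

```bash
python3 -m jog '[[0,0,0,0,0,-0.1448,100],[0,0,0,0,0,-0.1448,100],[0,0,0,0,0,-0.1448,100],[0,0,0,0,0,-0.1448,100],[0,0,0,0,0,-0.1448,100],[0,0,0,0,0,-0.1448,100],[0,0,0,0,0,-0.1448,100],[0,0,0,0,0,-0.1448,100]]';python3 -m jog '[[0,0,0,0,0,-0.1448,100],[0,0,0,0,0,-0.1448,100],[0,0,0,0,0,-0.1448,100],[0,0,0,0,0,-0.1448,100],[0,0,0,0,0,-0.1448,100],[0,0,0,0,0,-0.1448,100],[0,0,0,0,0,-0.1448,100],[0,0,0,0,0,-0.1448,100]]';python3 -m jog '[[0,0,0,0,0,-0.1448,100],[0,0,0,0,0,-0.1448,100],[0,0,0,0,0,0,100],[0,0,0,0,0,0,100]]'; python3 -c "
from h import *
plan(488,-410,160,167.7)"
```

```text
clock: 24.9
eef_pos: [460.1, 73.7, 168.6]
eef_rot: [-3.141, 0.0, 1.487]
wrist_force: [-0.7, 0.6, 0.1]
finger_gap: 93.7
clock: 25.7
eef_pos: [460.1, 73.7, 168.6]
eef_rot: [-3.141, -0.0, 2.645]
wrist_force: [-0.4, -0.3, 0.2]
finger_gap: 94.3
clock: 26.1
eef_pos: [460.2, 73.8, 168.7]
eef_rot: [-3.142, -0.0, 2.925]
wrist_force: [0.3, 0.6, 1.1]
finger_gap: 94.0
t 26.1 pos [460.2  73.8 168.7] yaw 167.58 gap 94.0 q [ 0.08  0.15  1.8   0.    1.2  -1.27]
turn rv [-0.     -0.0002 -0.0021] | shift before turn cm [-13.12 -46.65   0.87] | after turn cm [-13.02 -46.68   0.87]
```

```bash
python3 -m jog '[[-0.6,-2.2,0,0,0,-0.002,100],[-1.1,-4,0,0,0,0,100],[-1.3,-4.6,0,0,0,0,100],[-1.3,-4.6,0,0,0,0,100],[-1.3,-4.6,0,0,0,0,100],[-1.3,-4.6,0,0,0,0,100],[-1.3,-4.6,0,0,0,0,100],[-1.3,-4.6,0,0,0,0,100]]';python3 -m jog '[[-1.3,-4.6,0,0,0,0,100],[-1.1,-4,0,0,0,0,100],[-0.7,-2.6,0,0,0,0,100],[-0.4,-1.7,0,0,0,0,100],[0,0,0,0,0,0,100],[0,0,0,0,0,0,100],[0,0,0,0,0,0,100]]'; python3 - <<'E'
from h import *
s=monitor.read_state();c=vision.camera("wrist");T=wristT(s,c);cv2.imwrite("pics/w15.png",c["color"])
plan(488,-410,160,167.7)
o=c["color"].copy();ce=np.array([488,-410]);th=np.linspace(0,2*np.pi,60)
for r,z in((33,62),(19.5,3)):
    for t in th: cv2.circle(o,tuple(int(round(v)) for v in proj(c,(ce[0]+r*np.cos(t),ce[1]+r*np.sin(t),z),T)),1,(0,255,0),-1)
a=np.radians(-12.3)
for r in np.linspace(33,56,10): cv2.circle(o,tuple(int(round(v)) for v in proj(c,(ce[0]+r*np.cos(a),ce[1]+r*np.sin(a),50),T)),1,(0,0,255),-1)
crop(o,190,60,450,300,3,"w15o.png")
E
```

```text
clock: 26.9
eef_pos: [482.4, -278.5, 168.8]
eef_rot: [-3.142, 0.0, 2.927]
wrist_force: [0.6, 0.4, 1.0]
finger_gap: 93.9
clock: 27.6
eef_pos: [490.3, -408.8, 168.9]
eef_rot: [3.141, -0.0, 2.931]
wrist_force: [-0.3, -0.2, 0.0]
finger_gap: 94.6
t 27.65 pos [ 490.4 -408.8  169.1] yaw 167.97 gap 94.0 q [-0.75  0.53  1.29  0.    1.33 -2.11]
turn rv [0.     0.0001 0.0047] | shift before turn cm [ 0.21 -0.16  0.91] | after turn cm [ 0.21 -0.16  0.91]
```

View pics/w15o.png

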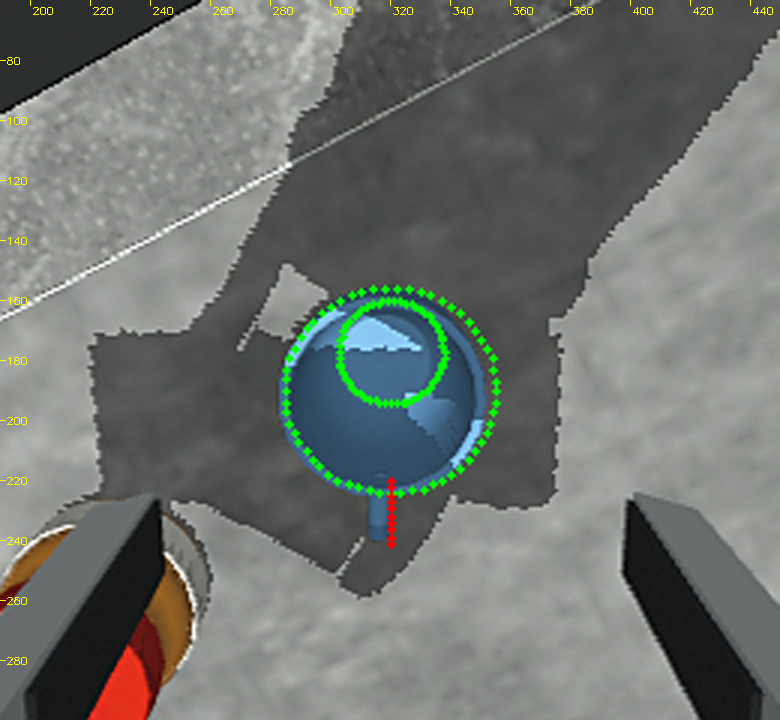

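The cup's rim centre is at (316.5,190) and its handle points down at (315,233). That puts the cup about 3 mm to tool -y of my estimate and the handle at about -13.5°. Correcting and descending.

```bash
python3 -m jog '[[0.2,-0.46,0,0,0,0.026,100],[0,0,3,0,0,0,100],[0,0,3,0,0,0,100],[0,0,2,0,0,0,100],[0,0,0,0,0,0,100],[0,0,0,0,0,0,100],[0,0,0,0,0,0,100]]' 12; python3 - <<'E'
from h import *
s=monitor.read_state();c=vision.camera("wrist");cv2.imwrite("pics/w16.png",c["color"]);crop(c["color"],190,60,450,300,3,"w16c.png")
plan(487.4,-412.9,20,166.5)
E
```

```text
clock: 28.35
eef_pos: [487.8, -414.4, 90.6]
eef_rot: [-3.14, 0.002, 2.905]
wrist_force: [0.5, 0.4, 0.2]
finger_gap: 94.2
t 28.4 pos [ 487.7 -414.4   90.5] yaw 166.46 gap 94.0 q [-0.76  0.6   1.36 -0.    1.17 -2.1 ]
turn rv [-0.0012  0.002  -0.0007] | shift before turn cm [0.08 0.14 7.05] | after turn cm [0.06 0.14 7.05]
```

View pics/w16c.png

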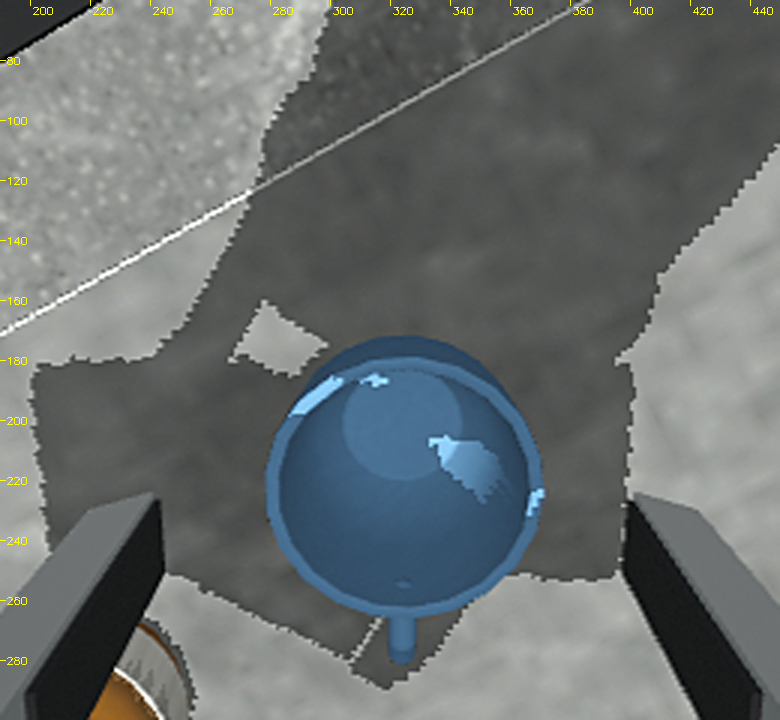

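```bash
python3 -m jog '[[0,0,1,0,0,0,100],[0,0,0,0,0,0,100],[0,0,0,0,0,0,100]]' 12; python3 - <<'E'
from h import *
s=monitor.read_state();c=vision.camera("wrist");T=wristT(s,c);im=c["color"];cv2.imwrite("pics/w17.png",im)
hsv=cv2.cvtColor(im,cv2.COLOR_BGR2HSV);bl=((hsv[...,0]>95)&(hsv[...,0]<125)&(hsv[...,1]>90)).astype(np.uint8)
bl[310:]=0;bl=cv2.morphologyEx(bl,cv2.MORPH_OPEN,np.ones((15,15)))
h,_=cv2.findContours(bl,0,2);h=max(h,key=cv2.contourArea);print(cv2.boundingRect(h),cv2.fitEllipse(h))
x,y,w,hh=cv2.boundingRect(h);u=x+w/2-.5
# rim far edge unknown; use near (bottom) edge at rim for x
p=ray(c,u,y+hh-1,62,T);q=R.from_euler('xyz',s["eef_rot"]).inv().apply(p-s["eef_pos"]);print("near rim in tool",q,"centre x",q[0]+33)
l=ray(c,x,y+hh*.5,62,T);r=ray(c,x+w-1,y+hh*.5,62,T);print(np.linalg.norm(l-r))
plan(487.4,-412.9,20,166.5)
E
```

```text
clock: 28.7
eef_pos: [487.1, -413.8, 78.6]
eef_rot: [3.141, -0.0, 2.905]
wrist_force: [-0.9, 0.4, 0.1]
finger_gap: 93.5
(276, 177, 96, 98) ((323.70501708984375, 226.68411254882812), (95.03422546386719, 98.20965576171875), 179.63613891601562)
near rim in tool [-33.30803673   1.13810658  16.576074  ] centre x -0.30803672589413367
62.64701795534654
t 28.75 pos [ 487.2 -414.    78.9] yaw 166.47 gap 93.8 q [-0.76  0.62  1.37 -0.    1.16 -2.1 ]
turn rv [ 0.     -0.     -0.0005] | shift before turn cm [0.01 0.11 5.89] | after turn cm [0.01 0.11 5.89]
```

View pics/w17.png

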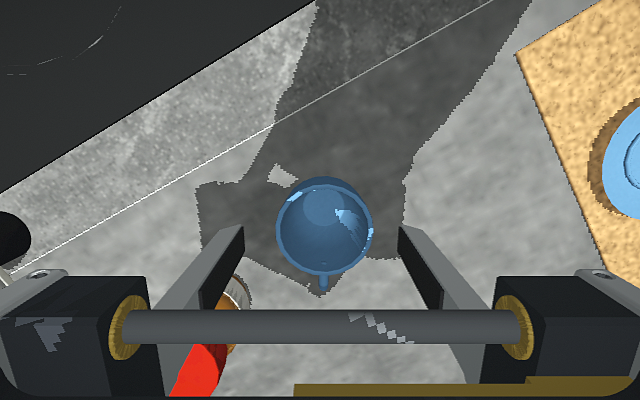

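```bash
python3 -m jog '[[0,0.1,1.5,0,0,0,100],[0,0,2,0,0,0,100],[0,0,1.5,0,0,0,100],[0,0,0.9,0,0,0,100],[0,0,0,0,0,0,100],[0,0,0,0,0,0,100],[0,0,0,0,0,0,100]]' 12; python3 -m jog '[[0,0,0,0,0,0,60],[0,0,0,0,0,0,60],[0,0,0,0,0,0,60],[0,0,0,0,0,0,60],[0,0,0,0,0,0,60],[0,0,0,0,0,0,55],[0,0,0,0,0,0,55]]' 12; python3 - <<'E'
from h import *
s=monitor.read_state();c=vision.camera("wrist");cv2.imwrite("pics/w18.png",c["color"])
plan(487.4,-412.9,20,166.5)
E
```

```text
clock: 29.45
eef_pos: [487.8, -413.3, 20.7]
eef_rot: [-3.141, 0.001, 2.906]
wrist_force: [-0.1, -0.5, 0.1]
finger_gap: 94.0
clock: 30.15
eef_pos: [487.5, -413.0, 19.9]
eef_rot: [3.142, 0.0, 2.905]
wrist_force: [0.4, 0.8, 1.4]
finger_gap: 63.6
t 30.2 pos [ 487.5 -412.9   19.9] yaw 166.47 gap 63.7 q [-0.76  0.69  1.4   0.    1.05 -2.09]
turn rv [ 0.      0.     -0.0004] | shift before turn cm [ 0.01 -0.   -0.01] | after turn cm [ 0.01 -0.   -0.01]
```

View pics/w18.png

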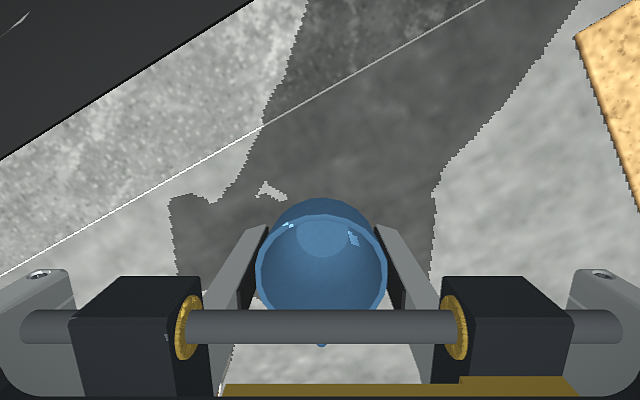

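```bash
python3 -m jog '[[0,0,0,0,0,0,50],[0,0,-1,0,0,0,50],[0,0,-2.5,0,0,0,50],[0,0,-2,0,0,0,50],[0,0,0,0,0,0.1447,50],[0,0,0,0,0,0.1447,50],[0,0,0,0,0,0.1447,50],[0,0,0,0,0,0.1447,50]]' 15; python3 -m jog '[[0,0,0,0,0,0.1447,50],[0,0,0,0,0,0.1447,50],[0,0,0,0,0,0.1447,50],[0,0,0,0,0,0,50],[0,0,0,0,0,0,50]]' 15; python3 -c "
from h import *
plan(543.6,-247.5,75,108.43)"
```

```text
clock: 31.0
eef_pos: [487.3, -413.0, 75.3]
eef_rot: [-3.141, 0.0, 2.321]
wrist_force: [0.6, -0.2, -2.3]
finger_gap: 63.9
clock: 31.5
eef_pos: [487.4, -413.0, 75.1]
eef_rot: [-3.142, 0.0, 1.897]
wrist_force: [0.0, 0.6, -0.9]
finger_gap: 63.9
t 31.5 pos [ 487.4 -413.    75.1] yaw 108.69 gap 63.9 q [-0.76  0.62  1.37 -0.    1.15 -1.09]
turn rv [-0.      0.0001  0.0045] | shift before turn cm [1.388e+01 1.063e+01 1.000e-02] | after turn cm [1.393e+01 1.057e+01 1.000e-02]
```

```bash
python3 -m jog '[[1.6,1.2,0,0,0,0.0045,50],[3,2.3,0,0,0,0,50],[3.5,2.7,0,0,0,0,50],[3.3,2.5,0,0,0,0,50],[2.5,1.9,0,0,0,0,50],[0,0,0,0,0,0,50],[0,0,0,0,0,0,50],[0,0,0,0,0,0,50]]' 15; python3 - <<'E'
from h import *
s=monitor.read_state();c=vision.camera("wrist");T=wristT(s,c);im=c["color"]
plan(543.6,-247.5,75,108.43)
hsv=cv2.cvtColor(im,cv2.COLOR_BGR2HSV);bl=((hsv[...,0]>95)&(hsv[...,0]<125)&(hsv[...,1]>90)).astype(np.uint8);bl[200:]=0
h,_=cv2.findContours(bl,0,2);h=max(h,key=cv2.contourArea);e=cv2.fitEllipse(h);print(e)
p=ray(c,*e[0],16,T)[:2];print(p)
o=im.copy();th=np.linspace(0,2*np.pi,90);ce=np.array([508.8,-143.1])
for r,z in((52,17),(24.5,12)):
    for t in th: cv2.circle(o,tuple(int(round(v)) for v in proj(c,(ce[0]+r*np.cos(t),ce[1]+r*np.sin(t),z),T)),1,(0,255,0),-1)
cv2.imwrite("pics/w19.png",o)
E
```

```text
clock: 32.3
eef_pos: [544.4, -248.7, 74.9]
eef_rot: [-3.142, 0.0, 1.889]
wrist_force: [0.6, -1.2, -2.4]
finger_gap: 63.5
t 32.35 pos [ 544.3 -248.8   74.9] yaw 108.18 gap 63.1 q [-0.49  0.54  1.5  -0.    1.1  -0.81]
turn rv [-0.0001  0.0001 -0.0043] | shift before turn cm [ 0.15 -0.03 -0.01] | after turn cm [ 0.15 -0.03 -0.01]
((322.0332336425781, 53.03469467163086), (146.00149536132812, 158.2900848388672), 0.6561326384544373)
[ 509.51110818 -141.30990346]
```

View pics/w19.png

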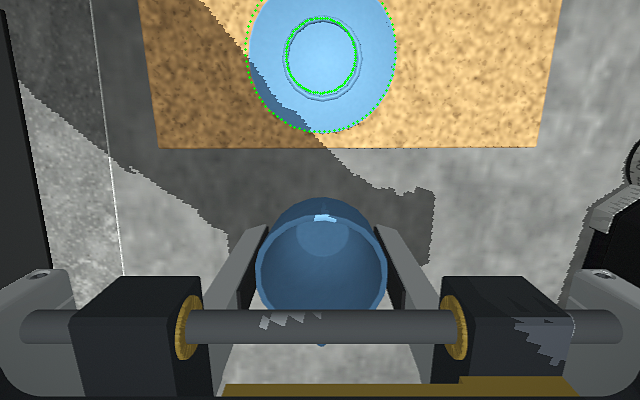

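```bash
python3 -c "
from h import *
plan(509.6,-142.7,45,108.43)"
```

```text
t 32.35 pos [ 544.3 -248.8   74.9] yaw 108.18 gap 63.1 q [-0.49  0.54  1.5  -0.    1.1  -0.81]
turn rv [-0.0001  0.0001 -0.0043] | shift before turn cm [1.117e+01 1.000e-02 2.980e+00] | after turn cm [11.17  0.06  2.99]
```

```bash
python3 -m jog '[[1.2,0,0,0,0,-0.004,50],[2.5,0,0,0,0,0,50],[3,0,0,0,0,0,50],[2.8,0,0,0,0,0,50],[1.6,0,1,0,0,0,50],[0,0,1,0,0,0,50],[0,0,0.6,0,0,0,50],[0,0,0,0,0,0,50]]' 15;python3 -m jog '[[0,0,0,0,0,0,50],[0,0,0,0,0,0,50]]' 15; python3 - <<'E'
from h import *
plan(509.6,-142.7,29.2,108.43)
s=monitor.read_state();c=vision.camera("wrist");cv2.imwrite("pics/w20.png",c["color"])
c=vision.camera("scene");crop(c["color"],290,160,390,240,8,"s20.png")
E
```

```text
clock: 33.15
eef_pos: [509.3, -143.0, 48.0]
eef_rot: [-3.14, -0.001, 1.892]
wrist_force: [0.1, -0.4, -1.9]
finger_gap: 63.5
clock: 33.35
eef_pos: [509.9, -143.0, 49.1]
eef_rot: [3.141, 0.0, 1.891]
wrist_force: [-1.1, -0.4, -2.1]
finger_gap: 63.5
t 33.35 pos [ 509.9 -143.    49.1] yaw 108.37 gap 63.5 q [-0.34  0.44  1.73 -0.    0.97 -0.66]
turn rv [ 0.0003  0.0003 -0.001 ] | shift before turn cm [ 0.04 -0.02  1.99] | after turn cm [ 0.04 -0.02  1.99]
```

View pics/w20.png

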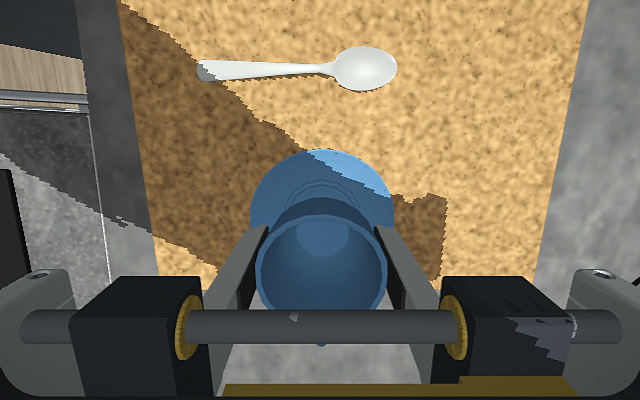

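View pics/s20.png

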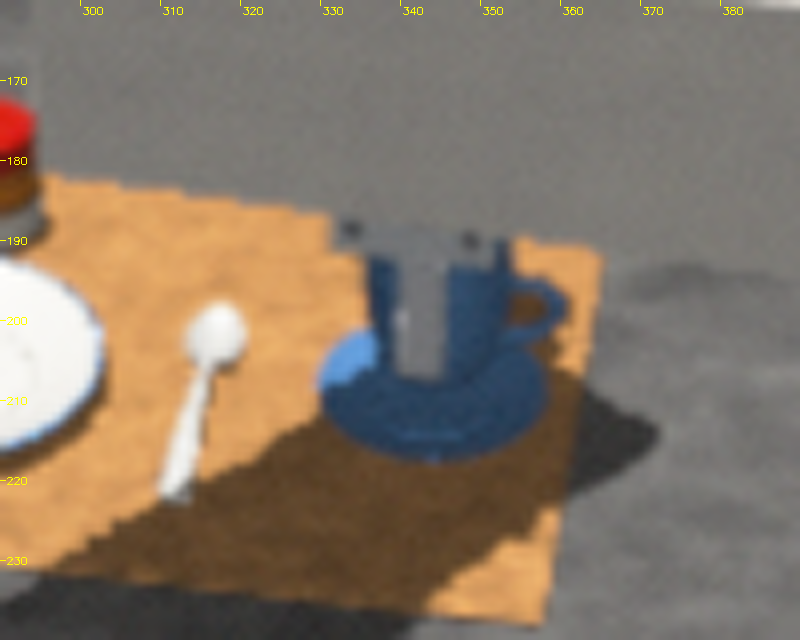

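```bash
python3 - <<'E'
from h import *
s=monitor.read_state();c=vision.camera("wrist");T=wristT(s,c)
Y=np.array([-.3162,.9487]);X=np.array([.9487,.3162])
ce=np.array([509.6,-142.7])
for r,z in((52,17),(24.5,12),(26.5,12)): print(r,proj(c,(*(ce+r*Y),z),T).round(1),proj(c,(*(ce-r*X),z),T).round(1),proj(c,(*(ce+r*X),z),T).round(1))
crop(c["color"],230,130,410,230,4,"w21.png")
E
```

```text
52 [320.9 145.5] [247.4 219.3] [394.3 219.4]
24.5 [320.9 184. ] [287. 217.] [354.8 217. ]
26.5 [320.9 181.3] [284.2 217. ] [357.5 217. ]
```

View pics/w21.png

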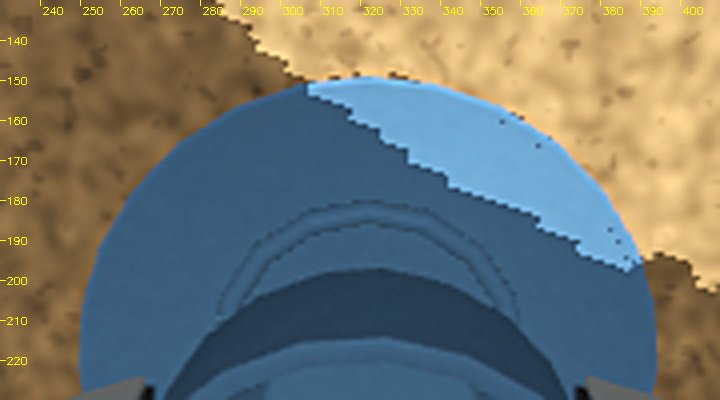

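Seen in the same wrist view, the cup and well are concentric to about 1 mm, against ±5 mm of slack. Lowering it gently.

```bash
python3 -m jog '[[-0.05,-0.02,0.8,0,0,0,50],[0,0,0.6,0,0,0,50],[0,0,0.3,0,0,0,50],[0,0,0.2,0,0,0,50],[0,0,0,0,0,0,50],[0,0,0,0,0,0,50],[0,0,0,0,0,0,50]]' 15; python3 -c "
from h import *
plan(509.6,-142.7,29.0,108.43);print(monitor.read_state()['wrist_force'])"
```

```text
clock: 34.2
eef_pos: [509.8, -143.0, 30.0]
eef_rot: [3.141, 0.0, 1.892]
wrist_force: [-0.2, 1.3, -1.9]
finger_gap: 63.7
t 34.2 pos [ 509.8 -143.    30. ] yaw 108.41 gap 63.7 q [-0.34  0.47  1.74 -0.    0.93 -0.66]
turn rv [ 0.0003  0.0002 -0.0003] | shift before turn cm [ 0.04 -0.01  0.1 ] | after turn cm [ 0.04 -0.01  0.1 ]
[-0.2094693   1.27302749 -1.85243995]
```

```bash
python3 -m jog '[[0,0,0.08,0,0,0,50],[0,0,0.04,0,0,0,50],[0,0,0,0,0,0,50],[0,0,0,0,0,0,50]]' 15; python3 -m jog '[[0,0,0,0,0,0,72],[0,0,0,0,0,0,80],[0,0,0,0,0,0,90],[0,0,0,0,0,0,95],[0,0,0,0,0,0,95],[0,0,0,0,0,0,95],[0,0,0,0,0,0,95]]' 15;python3 - <<'E'
from h import *
plan(509.6,-142.7,29.0,108.43)
s=monitor.read_state();c=vision.camera("wrist");cv2.imwrite("pics/w22.png",c["color"])
c=vision.camera("scene");crop(c["color"],290,160,390,240,8,"s22.png")
E
```

```text
clock: 34.6
eef_pos: [509.8, -143.0, 28.9]
eef_rot: [3.141, 0.0, 1.892]
wrist_force: [-0.9, 0.7, 2.9]
finger_gap: 63.6
clock: 35.3
eef_pos: [509.7, -143.0, 28.7]
eef_rot: [3.142, 0.0, 1.892]
wrist_force: [-0.1, -0.1, -0.4]
finger_gap: 89.8
t 35.3 pos [ 509.7 -143.    28.7] yaw 108.41 gap 89.8 q [-0.34  0.47  1.74 -0.    0.93 -0.66]
turn rv [ 0.      0.     -0.0004] | shift before turn cm [ 0.03  0.01 -0.03] | after turn cm [ 0.03  0.01 -0.03]
```

View pics/s22.png

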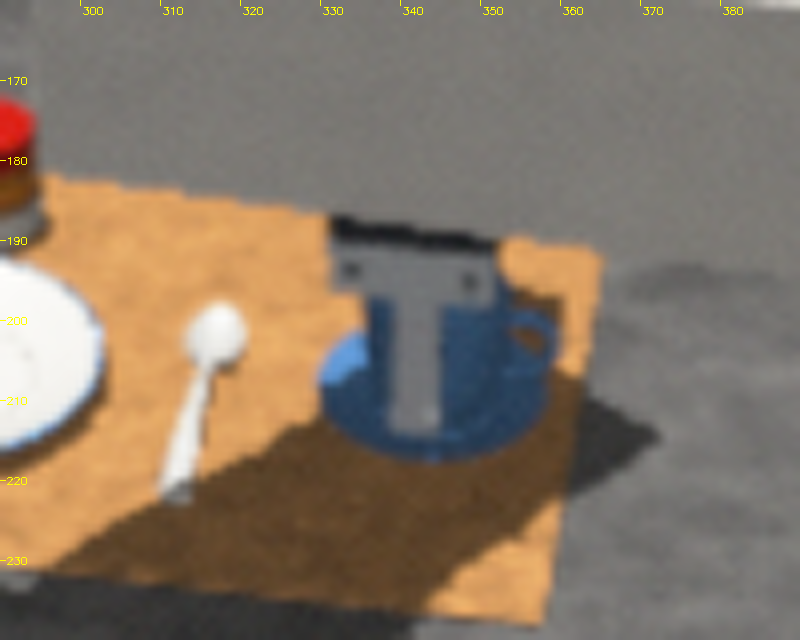

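The cup stands upright with its handle to the right. Lifting straight off and looking.

```bash
python3 -m jog '[[0,0,-1.5,0,0,0,95],[0,0,-3,0,0,0,95],[0,0,-4,0,0,0,95],[0,0,-4,0,0,0,95],[-3,0,-1,0,0,0,95],[-4,0,0,0,0,0,95],[-4,0,0,0,0,0,95],[-3,-2,0,0,0,0,95]]';python3 -m jog '[[-4,0,0,0,0,0,95],[-4,-2,0,0,0,0,95],[-3,-2,0,0,0,0,95],[0,0,0,0,0,0,95],[0,0,0,0,0,0,95]]'; python3 - <<'E'
from h import *
s=monitor.read_state();print(s["clock"],s["eef_pos"],s["finger_gap"])
c=vision.camera("wrist");cv2.imwrite("pics/w23.png",c["color"])
c=vision.camera("top");crop(c["color"],190,125,380,275,4,"t23.png")
im=c["color"]
X=np.array([.9487,.3162]);Y=np.array([-.3162,.9487]);pl=np.array([424.2,61.4])
o=cv2.resize(im,None,fx=4,fy=4,interpolation=cv2.INTER_CUBIC)
def dot(p,z,col):
    u,v=proj(c,(*p,z));cv2.circle(o,(int(u*4+1.5),int(v*4+1.5)),2,col,-1)
for k in(96.5,0,-96.5): dot(pl+120*Y+k*X,8,(0,0,255))
for k in(65,0,-65): dot(pl-120*Y+k*X,8,(0,0,255))
for t in np.linspace(0,6.28,40): 
    d=np.array([np.cos(t),np.sin(t)]); dot(pl+120*X+25*d,64,(0,255,0)); dot(pl+75*d,20,(0,255,0)); dot(np.array([509.6,-142.7])+33*d,71,(0,255,255))
for r in(35,56): dot(np.array([509.6,-142.7])-r*Y,45,(0,0,255))
cv2.imwrite("pics/t23o.png",o[500:1100,760:1520])
c=vision.camera("scene");crop(c["color"],220,150,400,250,4,"s23.png")
E
```

```text
clock: 36.2
eef_pos: [535.9, -283.6, 163.3]
eef_rot: [3.141, 0.0, 1.893]
wrist_force: [-0.5, 0.3, 0.2]
finger_gap: 89.7
clock: 36.7
eef_pos: [531.3, -399.4, 163.2]
eef_rot: [-3.141, -0.001, 1.891]
wrist_force: [0.7, 0.2, 1.2]
finger_gap: 89.7
36.7 [ 531.32233021 -399.42808452  163.19282858] 89.68846376424013
```

View pics/w23.png

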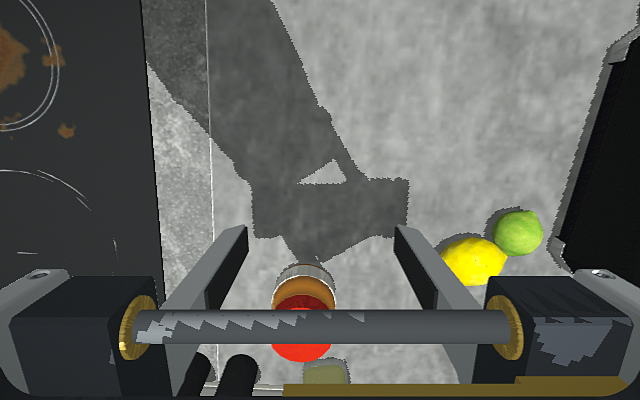

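View pics/t23o.png

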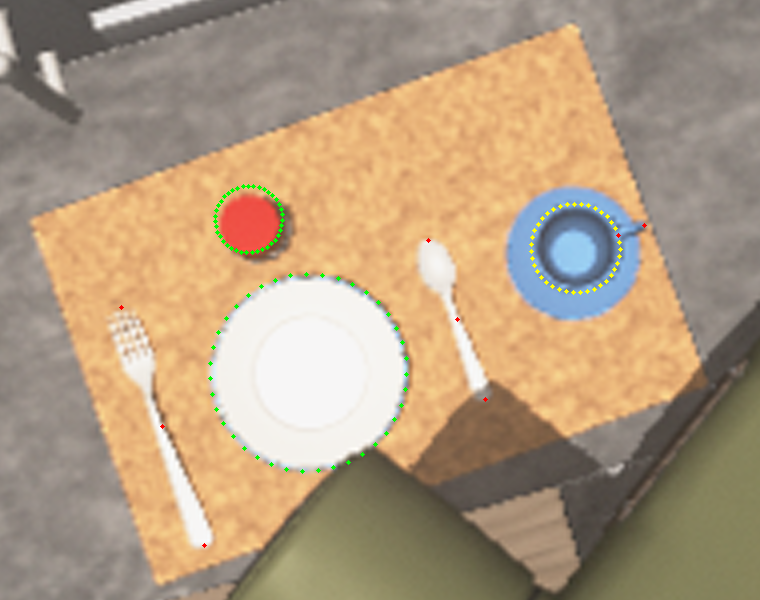

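View pics/s23.png

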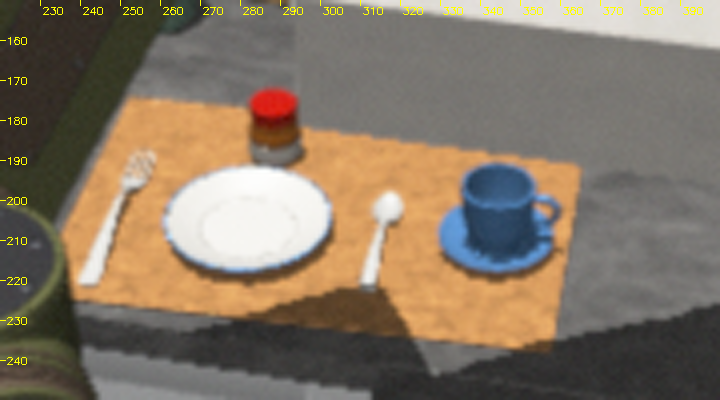

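All five places agree with the overlay to a few mm, and the gripper is clear. I'll let the arm settle and hand in.

```bash
python3 -m jog '[[0,0,0,0,0,0,95],[0,0,0,0,0,0,95],[0,0,0,0,0,0,95],[0,0,0,0,0,0,95]]'; python3 -c "
from cell import order
print(order.sign_off())"
```

```text
clock: 37.25
eef_pos: [531.8, -399.0, 163.7]
eef_rot: [3.142, 0.0, 1.892]
wrist_force: [1.0, -0.5, 0.1]
finger_gap: 89.1
the job is handed in; nothing more can be done
None
```

The breakfast place is laid and handed in at about 37 s of the 112 s allowed. I worked in the order asked: fork, teaspoon, small red-lidded jar, then the cup into the saucer's well. The plate, saucer and glass were never touched.

**Last checks:** In the final top and scene views:
- The fork and teaspoon lie parallel to the mat with heads away from the guest, within about 2–3 mm of their places.
- The jar stands straight behind the plate.
- The cup is upright in the saucer, with its handle pointing to the mat's right.
- The gripper was clear of everything, and no wrist force reading passed about 6 N.

**Checks that disagreed:**
- **Jar distance:** raw readings of its axis behind the plate's centre gave 116 mm (top view) and 117 mm (wrist view), against the 120 mm wanted. One earlier wrist reading of 112.6 mm was discarded because the lid was cut off at the image edge. The mat's edge in the wrist view showed a camera bias of about 2 mm, so I took the true distance as about 118–119 mm and left the jar where it was.
- **Fork grip:** the fingers stopped 18 mm apart on the fork rather than the stated 23 mm. It held, and it landed where planned.

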